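Change the printing block in the craft vise

ROBOT

A 7-joint arm with a two-finger parallel gripper is mounted at the origin on the work surface. World frame = base frame: x ahead of the robot, y to its left, z up, the work surface at z = 0. Lengths are in m, angles in rad, forces in N, time in s.
With the tool pointing down it reaches from about 0.425 to 0.875 m from the base axis. Payload 4.7 kg.
Tool frame: the origin (TCP) lies on the centre line of the jaws, within the pads' length; the fingertips stand 22 mm ahead of it and the grasp point (between the pads) lies 3 mm ahead of it (ctrl.tcp_to_tips is the z of the fingertips in the tool frame, in m); z points along the fingers, y is the direction in which the jaws open and shut (so a half turn about z gives the same grasp; the last joint's range is limited). The gripper opens to 87 mm and grips with 3 to 60 N. Pads are 19 mm wide; open, the fingers measure 117 mm over their backs; the gripper's body (75 mm by 190 mm) begins 51 mm behind the grasp point.
Start: joints at [-1.187, 0.321, -0.07, 1.45, 0.023, 1.371, -0.057], TCP at [0.235, 0.606, 0.245] pointing down, gripper open.
Joint ranges: [-2.86, 2.86], [-0.3, 2.09], [-1.38, 1.24], [0.06, 2.45], [-1.56, 4.7], [0.09, 2.05], [-2.69, 2.69]. Speed limits (rad/s): [2.57, 2.57, 3.14, 3.14, 3.14, 3.14, 3.14].

INTERFACE

Orientations are given as a rotation vector (axis times angle).
In Python, from bench import ctrl, cams gives the robot as it stands.
- The arm moves only by the tool move_arm, never from a script. Its argument "deltas" is a list of rows, each an object with "linear": the shift along the tool's x, y, z as a fraction of full scale, a list of three; "turn": the turn, a rotation vector about the tool's x, y, z as a fraction of full scale, a list of three; "claw": the closure, from 0 (fully open) to 1 (shut). In form: [{"linear": [tx, ty, tz], "turn": [wx, wy, wz], "claw": claw}, ...]. A call has 1 to 20 rows; each row shifts and turns the commanded pose from where the row before left it, along the tool's axes as they then stand; what a row does not reach is not made up. Full scale, the value 1, is 0.03 m for a shift and 4 degrees for a turn. A row lasts 1/12 s, in which the tool goes at most 41.7 mm and 7.16 degrees, less where a joint would pass 70% of its speed; a pose out of reach is approached as far as the arm can. A call with a number of a shift or a turn outside -1 to 1 is refused whole. A call with a gripper value outside its range is refused whole. The fingers move at their own pace and stop on an object; "grip_force" is the grip in N (left out, the last holds). Time passes only in rows, so rows that do not move let the fingers close. It gives the time, the measured TCP pose, the force and the opening at its end, in the units of the state.
- ctrl.get_state(): the state, without advancing time (a new reading comes with each control period).
- cams.get_image(name): name is "scene" or "side" or "wrist"; returns a dict with "image" (384x512x3 uint8, red, green, blue), "K" (3x3 intrinsics, pixels), "world_from_camera" (4x4, takes a point from camera to world coordinates); the wrist camera has in their place "tool_from_camera" (4x4, takes a point from camera to tool coordinates, whose origin is the TCP and whose axes are the flange's). Camera axes: x right, y down, z forward; pixel columns grow to the right and rows downward; lengths in m; the calibration is good to about 2 mm. A picture is of the moment at which its call begins: read the wrist's pose just before it. There is no depth.
- ctrl.close_job(): hands the job in, once; it reports no verdict.
The state is a dict: "time": time; "joint_positions": joint angles; "qd": joint speeds; "joint_torque": joint torques, N m; "position": TCP position; "tool_rot": TCP orientation; "ft_force": force on the tool from outside, world axes, zero at the start; "torque": the same for the moment, N m; "grip_width": opening from 0.0 (shut) to 1.0 (fully open).
Only numpy, scipy, OpenCV 4.12 (cv2) and the standard library are available. Lean on these libraries where they do the work, as an engineer would, in place of code of your own. Each camera call takes 0.05 s, during which the arm holds its last target. There are 200 camera calls.

TASK

The purple carved block in the vise is finished: lift it out and leave it in the free half of the orange drawer. Then stand the grey blank on its long edge on the vise bed, midway along the jaws and reaching down between them, let go of it, and turn the crank clockwise until the jaws clamp it firmly. Leave the glue bottle, the paint jar and the green block where they are.

Things in the scene. Friction and masses are not known exactly. Their poses are not given: they have to be found in the camera images.
- vise: Grey machine vise, fixed to the table, 190 x 120 mm. Origin: centre of its underside. x axis (level): along the screw, from the crank end to the fixed jaw; z up. Work stands on its flat bed at z = 62 mm, between jaws reaching to z = 96 mm. Screw axis at y = 0, z = 80 mm. The end plate that carries the screw is at x = -90 to -70 mm, 80 mm wide, up to z = 104 mm.
- fixed_jaw: Fixed jaw of the vise, 34 mm high, 90 mm wide, 30 mm thick. Origin: on the bed, at the middle of its clamping face, which is at x = +55 mm in the vise frame. Axes as the vise's.
- jaw: Moving jaw, on the crank side, 34 mm high, 90 mm wide, 26 mm thick, with a spring-backed steel face plate that yields up to 4 mm (15 N per mm). Origin: on the bed, middle of the face (plate not pressed in), at vise x = -3 mm + 2.865 mm per rad of the crank (18 mm a turn); axes as the vise's. Jaws 44 to 58 mm apart at the start.
- crank (a joint): Crank angle, rad, many turns; starts at 0 to 4.8. Grows when turned clockwise seen from the crank end (along vise +x): closes the jaws. At angle a the grip is at vise y = -45 mm sin(a), z = 80 mm + 45 mm cos(a). Turning takes about 4 N at the grip; it stays where left, self-locking. Once the plate has pushed the work to the fixed jaw, 1 rad more (up to 8 N) clamps firmly; 1.4 rad is the stop.
- crank_grip (a point): Middle of the crank's red round grip, on its axis: diameter 18 mm, 58 mm long, level, parallel to vise x, free to revolve on its pin, 45 mm from the screw axis. At vise x = -181 mm + 2.865 mm per rad: it travels with the jaw. The crank's arm (10 mm thick) is 36 mm from here towards the vise; the other end is free. Can be held across from above and carried round with the gripper's direction kept.
- finished: Finished printing block: wood with a purple face carved with pale lines; 28 mm thick (its x), 100 mm long (its y), 85 mm high (its z). Origin: centre of its underside. It starts upright, loose, between the vise's jaws, its x within 0.04 rad of the vise's x. 0.10 to 0.19 kg.
- blank: Blank printing block: wood with a smooth grey face; same size and axes as the finished one: 28 mm thick (x), 100 mm long (y), 85 mm high (z). Origin: centre of its underside. It starts standing upright on the green mat, in a row with the bottle and the jar. In the vise its thickness goes across the jaws, either way round. 0.10 to 0.19 kg.
- drawer: Open orange drawer set on the table, fixed: 270 mm (x) x 200 mm (y) outside, 50 mm high, walls and floor 4 mm. Origin: centre of its underside. The half at its -x (where its knob is) is taken by the green block; the half from x = 0 to +131 mm is free.
- mat: Green cutting mat, fixed on the table, 290 mm (x) x 200 mm (y), 3 mm thick. Origin: centre of its underside. It and the drawer are on either side of the vise, either way round.
- dry_block: Green printing block lying flat in the drawer's -x half, 85 mm (x) x 100 mm (y) x 20 mm. Origin: centre of its underside. To be left alone.
- glue: White glue bottle with orange cap standing on the mat, diameter 54 mm, 118 mm high. Origin: centre of its underside. To be left alone.
- paint: Red paint jar with black lid standing on the mat, diameter 62 mm, 85 mm high. Origin: centre of its underside. To be left alone.

How it is judged:
On the way, in this order (a step that is already met when the one before it is completed fails the run):
1. the finished block rests on the drawer's floor, let go (x of finished in the frame of drawer between -0.133 and 0.133 m and y of finished in the frame of drawer between -0.098 and 0.098 m and z of finished in the frame of drawer below 0.03 m and contact force between the fingers and finished below 0.1 N and linear speed of finished below 0.03 m/s), for 0.2 s.
2. the blank stands on the vise bed between the jaws, let go and not yet clamped (angle between blank's own z axis and vertical below 0.08 rad and z of blank in the frame of vise between 0.057 and 0.067 m and y of blank in the frame of vise between -0.025 and 0.025 m and x of blank in the frame of vise between 0 and 0.055 m and angle between the x axis of blank and the x axis of vise, either way round below 0.25 rad and contact force between the fingers and blank below 0.1 N and contact force between jaw and blank below 3 N and linear speed of blank below 0.03 m/s), for 0.2 s.
At the end, for the whole second after the job is handed in: Finished block at rest on the drawer's floor (underside centre under 30 mm up). Blank on the vise bed (within 5 mm, tilt under 0.08 rad), thickness across the jaws, within 25 mm of midway along them, both jaws pressing it with over 15 N. All let go and at rest (x of finished in the frame of drawer between -0.133 and 0.133 m and y of finished in the frame of drawer between -0.098 and 0.098 m and z of finished in the frame of drawer below 0.03 m and angle between blank's own z axis and vertical below 0.08 rad and z of blank in the frame of vise between 0.057 and 0.067 m and y of blank in the frame of vise between -0.025 and 0.025 m and x of blank in the frame of vise between 0 and 0.055 m and angle between the x axis of blank and the x axis of vise, either way round below 0.25 rad and contact force between each of jaw, fixed_jaw and blank above 15 N and linear speed of each of blank, finished below 0.02 m/s); the robot touches nothing.
It fails at once if the glue bottle is shifted more than 25 mm or tipped (distance of glue from where it was at the start of the episode above 0.025 m or angle between glue's own z axis and vertical above 0.35 rad).
It fails at once if the paint jar is shifted more than 25 mm or tipped (distance of paint from where it was at the start of the episode above 0.025 m or angle between paint's own z axis and vertical above 0.35 rad).
It fails at once if the green block is shifted more than 25 mm or tipped (distance of dry_block from where it was at the start of the episode above 0.025 m or angle between dry_block's own z axis and vertical above 0.35 rad).
It also fails if it takes over 72 s, if anything falls off the work surface, if the arm or the gripper's body presses on something with over 40 N, if the wrist force passes 120 N, or if a joint passes its speed limit or range.

## Working session

There is one attempt and no reset: what is moved stays moved. The work goes in short steps, Python scripts to look and compute and a tool call to move; the robot and the scene stay as the last step left them, time stands still between calls to the robot, and variables do not carry over. Pictures are saved under pics/ and viewed, about 8 in all and at most 12, crops included, and the job is handed in when it is done.

Besides the shell and the picture viewer there is one more tool, called after "Emit:" as name(argument=value, ...), one argument or row to a line, values as JSON. move_arm: Moves the arm, as the interface text tells. Shift numbers are shares of 0.03 m and turn numbers shares of 4 degrees, none past 1 either way. Its arguments: {"type":"object","properties":{"deltas":{"type":"array"},"grip_force":{"type":"number"}},"required":["deltas"]}

```bash
ls; mkdir -p pics
python3 - <<'E'
from bench import ctrl,cams
import cv2,json,numpy as np
np.set_printoptions(precision=4,suppress=True)
s=ctrl.get_state();print(s['time'],s['position'],s['tool_rot'],s['grip_width'],ctrl.tcp_to_tips)
ims=[]
cal={}
for n in ['scene','side']:
    r=cams.get_image(n);cv2.imwrite(f'pics/{n}0.png',r['image'][:,:,::-1]);cal[n]=dict(K=np.array(r['K']).tolist(),T=np.array(r['world_from_camera']).tolist())
    print(n,np.array(r['K']),np.array(r['world_from_camera']))
    cv2.imwrite(f'pics/{n}0b.png',cv2.resize(r['image'][:,:,::-1],(800,600),interpolation=cv2.INTER_CUBIC))
json.dump(cal,open('cal.json','w'))
E
```

```text
pics
0.0 [0.2348 0.6056 0.2435] [-0.5775 -3.0878  0.003 ] 1.0018704074640485 0.022
scene [[446.0668   0.     247.4897]
 [  0.     446.0668 191.3338]
 [  0.       0.       1.    ]] [[ 0.4245  0.4903 -0.7612  1.5681]
 [ 0.9054 -0.2316  0.3557 -0.4893]
 [-0.0019 -0.8402 -0.5423  0.8244]
 [ 0.      0.      0.      1.    ]]
side [[362.5617   0.     257.1524]
 [  0.     362.5617 196.4455]
 [  0.       0.       1.    ]] [[ 0.897  -0.2417  0.3701  0.1721]
 [-0.4413 -0.4419  0.781  -0.7647]
 [-0.0252 -0.8639 -0.5031  0.5891]
 [ 0.      0.      0.      1.    ]]
```

View pics/scene0b.png

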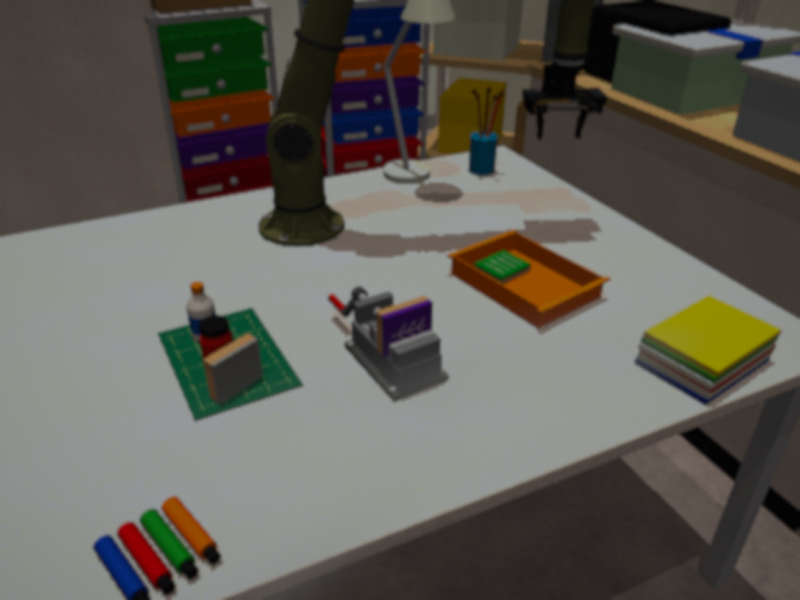

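View pics/side0b.png

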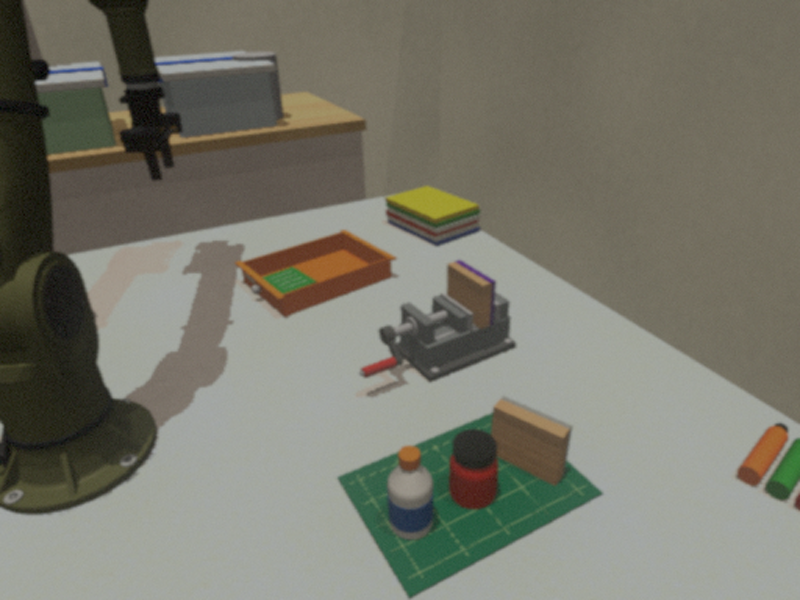

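Run:
```python
import cv2,numpy as np
a=cv2.imread('pics/scene0.png');b=cv2.imread('pics/side0.png')
def c(im,x,y,w=100,h=75,tx=""):
    p=cv2.resize(im[y:y+h,x:x+w],(400,300),interpolation=cv2.INTER_CUBIC)
    p=cv2.convertScaleAbs(p,alpha=1.5)
    st=10
    for i in range((-x)%st,w,st): cv2.line(p,(int(i*400/w),0),(int(i*400/w),4),(0,255,255)); cv2.putText(p,str(x+i),(int(i*400/w)-8,14),0,.32,(0,255,255))
    for j in range((-y)%st,h,st): cv2.line(p,(0,int(j*300/h)),(4,int(j*300/h)),(0,255,255)); cv2.putText(p,str(y+j),(5,int(j*300/h)+4),0,.32,(0,255,255))
    return p
m=np.vstack([np.hstack([c(a,200,180),c(b,226,164)]),np.hstack([c(a,98,178,120,90),c(b,205,252,190,142-10)])])
cv2.imwrite('pics/m1.png',m)
```

```text
(no output)
```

View pics/m1.png

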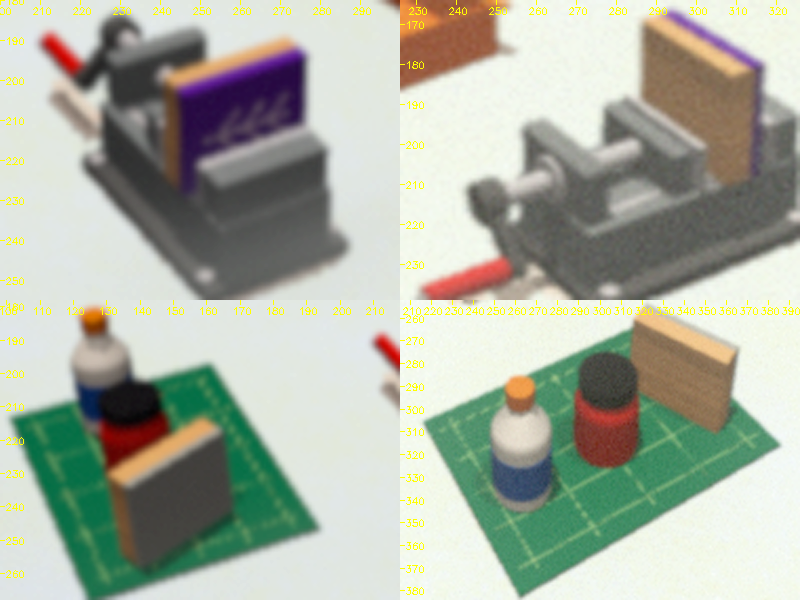

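```bash
cat > fit.py <<'E'
import json,numpy as np
from scipy.optimize import least_squares
cal=json.load(open('cal.json'))
def proj(n,P):
    T=np.array(cal[n]['T']);K=np.array(cal[n]['K'])
    p=(np.atleast_2d(P)-T[:3,3])@T[:3,:3];q=p@K.T
    return q[:,:2]/q[:,2:]
def pose(q,L):
    c,s=np.cos(q[2]),np.sin(q[2]);L=np.atleast_2d(L)
    return np.c_[q[0]+c*L[:,0]-s*L[:,1],q[1]+s*L[:,0]+c*L[:,1],L[:,2]]
def fit(obs,q0,z=0,extra=None):
    f=lambda q:np.concatenate([(proj(n,pose(q,np.array(l)+[0,0,z]))-uv)[0] for n,l,uv in obs])
    r=least_squares(f,q0,loss='soft_l1',f_scale=1.5);return r.x,f(r.x).reshape(-1,2)
def ray(n,uv,z):
    T=np.array(cal[n]['T']);K=np.array(cal[n]['K'])
    d=T[:3,:3]@np.linalg.inv(K)@[*uv,1];o=T[:3,3];return o+d*(z-o[2])/d[2]
E
python3 - <<'E'
from fit import *
np.set_printoptions(precision=4,suppress=True)
for n,uv,z in [('scene',(252.8,252.8),0),('scene',(286,240.6),0),('scene',(221.4,220.8),0),('side',(329.6,220.8),0),('side',(277,240.6),0),
 ('scene',(327.7,149),.05),('scene',(388.5,179.2),.05),('scene',(289.3,164.5),.05),('scene',(346,208),0),('side',(152.3,169),.05),('side',(222,149.8),.05),('side',(252,166.4),.05),('side',(183.7,199.7),0),
 ('scene',(125.4,265.6),.003),('scene',(194,247),.003),('scene',(161.6,197),.003),('scene',(101,214),.003),('side',(216.9,306),.003),('side',(263,382),.003),('side',(385.5,315.8),.003),
 ('scene',(126,180.4),.121),('scene',(137,206.5),.088),('side',(262,287),.121),('side',(303.3,279),.088)]:
    print(n,uv,ray(n,uv,z))
print('blocks (z top)')
for n,uv in [('scene',(245,202)),('scene',(276.5,193)),('scene',(241.2,198)),('scene',(273.2,189.5)),('side',(286.7,168.5)),('side',(314,182)),('side',(294,167)),('side',(317.2,179.5))]: print(n,ray(n,uv,.147))
print('blank')
for n,uv in [('scene',(136,234.4)),('scene',(164,217)),('scene',(131,229)),('scene',(160.4,213.4)),('side',(316.6,260)),('side',(360.8,279.3)),('side',(321.4,255.5)),('side',(365,273))]: print(n,ray(n,uv,.088))
for n,uv in [('scene',(141.5,259)),('scene',(168,241)),('side',(357,310)),('side',(315.2,289.4))]: print(n,ray(n,uv,.003))
E
```

```text
scene (252.8, 252.8) [ 0.7055 -0.0702  0.    ]
scene (286, 240.6) [0.6981 0.0406 0.    ]
scene (221.4, 220.8) [ 0.5286 -0.0928  0.    ]
side (329.6, 220.8) [ 0.7267 -0.0748  0.    ]
side (277, 240.6) [ 0.5486 -0.0855  0.    ]
scene (327.7, 149) [0.3445 0.415  0.05  ]
scene (388.5, 179.2) [0.6145 0.4761 0.05  ]
scene (289.3, 164.5) [0.386  0.2262 0.05  ]
scene (346, 208) [0.636  0.2962 0.    ]
side (152.3, 169) [0.3336 0.4151 0.05  ]
side (222, 149.8) [0.6069 0.454  0.05  ]
side (252, 166.4) [0.6439 0.2653 0.05  ]
side (183.7, 199.7) [0.3889 0.2444 0.    ]
scene (125.4, 265.6) [ 0.6093 -0.4057  0.003 ]
scene (194, 247) [ 0.6147 -0.2122  0.003 ]
scene (161.6, 197) [ 0.3244 -0.2241  0.003 ]
scene (101, 214) [ 0.3372 -0.4238  0.003 ]
side (216.9, 306) [ 0.3241 -0.2286  0.003 ]
side (263, 382) [ 0.3337 -0.4253  0.003 ]
side (385.5, 315.8) [ 0.6195 -0.4121  0.003 ]
scene (126, 180.4) [ 0.3685 -0.3344  0.121 ]
scene (137, 206.5) [ 0.4712 -0.3298  0.088 ]
side (262, 287) [ 0.3814 -0.3321  0.121 ]
side (303.3, 279) [ 0.478  -0.3199  0.088 ]
blocks (z top)
scene [ 0.6625 -0.0736  0.147 ]
scene [0.6595 0.0244 0.147 ]
scene [ 0.6404 -0.0748  0.147 ]
scene [0.6396 0.0246 0.147 ]
side [0.6376 0.0205 0.147 ]
side [ 0.6588 -0.0825  0.147 ]
side [0.6602 0.0189 0.147 ]
side [ 0.6738 -0.0749  0.147 ]
blank
scene [ 0.5988 -0.3627  0.088 ]
scene [ 0.5546 -0.2736  0.088 ]
scene [ 0.5699 -0.3695  0.088 ]
scene [ 0.5335 -0.2779  0.088 ]
side [ 0.5332 -0.2846  0.088 ]
side [ 0.5765 -0.3726  0.088 ]
side [ 0.5505 -0.2772  0.088 ]
side [ 0.5957 -0.3624  0.088 ]
scene [ 0.6014 -0.3599  0.003 ]
scene [ 0.5571 -0.2714  0.003 ]
side [ 0.5785 -0.3736  0.003 ]
side [ 0.5354 -0.2845  0.003 ]
```

Emit:
move_arm(
  deltas=[
    {"linear": [0,0,-0.05],"turn": [0,0,1],"claw": 0},
    {"linear": [0,0,-0.05],"turn": [0,0,1],"claw": 0},
    {"linear": [0,0,-0.05],"turn": [0,0,1],"claw": 0},
    {"linear": [0,0,-0.05],"turn": [0,0,1],"claw": 0},
    {"linear": [0,0,-0.05],"turn": [0,0,1],"claw": 0},
    {"linear": [0,0,-0.05],"turn": [0,0,1],"claw": 0},
    {"linear": [0,0,-0.05],"turn": [0,0,1],"claw": 0},
    {"linear": [0,0,-0.05],"turn": [0,0,1],"claw": 0},
    {"linear": [0,0,-0.05],"turn": [0,0,1],"claw": 0},
    {"linear": [0,0,-0.05],"turn": [0,0,1],"claw": 0},
    {"linear": [0,0,-0.05],"turn": [0,0,1],"claw": 0},
    {"linear": [0,0,-0.05],"turn": [0,0,1],"claw": 0},
    {"linear": [0,0,-0.05],"turn": [0,0,1],"claw": 0},
    {"linear": [0,0,-0.05],"turn": [0,0,1],"claw": 0},
    {"linear": [0,0,-0.05],"turn": [0,0,1],"claw": 0},
    {"linear": [0,0,-0.05],"turn": [0,0,1],"claw": 0},
  ],
  grip_force=25,
)

```text
time: 1.43
position: [0.2348, 0.6058, 0.268]
tool_rot: [2.13, 2.309, -0.002]
ft_force: [-0.3, 0.3, 0.0]
grip_width: 1.0
```

Emit:
move_arm(
  deltas=[
    {"linear": [-0.95,0.47,0],"turn": [0,0,0],"claw": 0},
    {"linear": [-0.95,0.47,0],"turn": [0,0,0],"claw": 0},
    {"linear": [-0.95,0.47,0],"turn": [0,0,0],"claw": 0},
    {"linear": [-0.95,0.47,0],"turn": [0,0,0],"claw": 0},
    {"linear": [-0.95,0.47,0],"turn": [0,0,0],"claw": 0},
    {"linear": [-0.95,0.47,0],"turn": [0,0,0],"claw": 0},
    {"linear": [-0.95,0.47,0],"turn": [0,0,0],"claw": 0},
    {"linear": [-0.95,0.47,0],"turn": [0,0,0],"claw": 0},
    {"linear": [-0.95,0.47,0],"turn": [0,0,0],"claw": 0},
    {"linear": [-0.95,0.47,0],"turn": [0,0,0],"claw": 0},
    {"linear": [-0.95,0.47,0],"turn": [0,0,0],"claw": 0},
    {"linear": [-0.95,0.47,0],"turn": [0,0,0],"claw": 0},
    {"linear": [-0.95,0.47,0],"turn": [0,0,0],"claw": 0},
    {"linear": [-0.95,0.47,0],"turn": [0,0,0],"claw": 0},
    {"linear": [-0.95,0.47,0],"turn": [0,0,0],"claw": 0},
    {"linear": [-0.95,0.47,0],"turn": [0,0,0],"claw": 0},
    {"linear": [-0.95,0.47,0],"turn": [0,0,0],"claw": 0},
    {"linear": [-0.95,0.47,0],"turn": [0,0,0],"claw": 0},
    {"linear": [-0.95,0.47,0],"turn": [0,0,0],"claw": 0},
    {"linear": [-0.95,0.47,0],"turn": [0,0,0],"claw": 0},
  ],
)

```text
time: 3.1
position: [0.5641, 0.0604, 0.2683]
tool_rot: [-2.126, -2.313, 0.0]
ft_force: [1.0, 0.8, 0.5]
grip_width: 1.0
```

```bash
cat > look.py <<'E'
from bench import ctrl,cams
import cv2,json,numpy as np,sys
from scipy.spatial.transform import Rotation as R
np.set_printoptions(precision=4,suppress=True)
def look(name):
    s=ctrl.get_state();r=cams.get_image('wrist')
    T=np.eye(4);T[:3,:3]=R.from_rotvec(s['tool_rot']).as_matrix();T[:3,3]=s['position']
    W=T@np.array(r['tool_from_camera'])
    json.dump(dict(K=np.array(r['K']).tolist(),T=W.tolist()),open(name+'.json','w'))
    im=cv2.resize(r['image'][:,:,::-1],(800,600),interpolation=cv2.INTER_CUBIC)
    cv2.imwrite(f'pics/{name}.png',cv2.convertScaleAbs(im,alpha=1.4))
    return s,r
def stt():
    s=ctrl.get_state();M=R.from_rotvec(s['tool_rot']).as_matrix()
    print('t',round(s['time'],2),'pos',np.array(s['position']),'yhead',round(np.degrees(np.arctan2(M[1,1],M[0,1])),2),'zax',M[:,2],'F',np.array(s['ft_force']),'grip',s['grip_width'])
    return s,M
def to(t,head=None):
    "tool-axis shift in units of 0.03 to world target"
    s,M=stt();d=M.T@(np.array(t)-s['position'])/.03
    print('units',d)
E
python3 - <<'E'
from look import *
stt();s,r=look('w1');print(np.array(r['tool_from_camera']),np.array(r['K']));print(np.array(s['joint_positions']))
E
```

```text
t 3.1 pos [0.5641 0.0604 0.2683] yhead 4.83 zax [-0.0004  0.0002 -1.    ] F [0.952  0.7978 0.5052] grip 1.0004288962772974
[[ 0.0002 -0.9575 -0.2883  0.0783]
 [ 1.      0.0004 -0.0005  0.0009]
 [ 0.0006 -0.2883  0.9575 -0.1395]
 [ 0.      0.      0.      1.    ]] [[331.5294   0.     252.1622]
 [  0.     331.5294 190.3775]
 [  0.       0.       1.    ]]
[-0.6617  0.1409  0.5657  1.6453 -0.077   1.378  -0.0014]
```

View pics/w1.png

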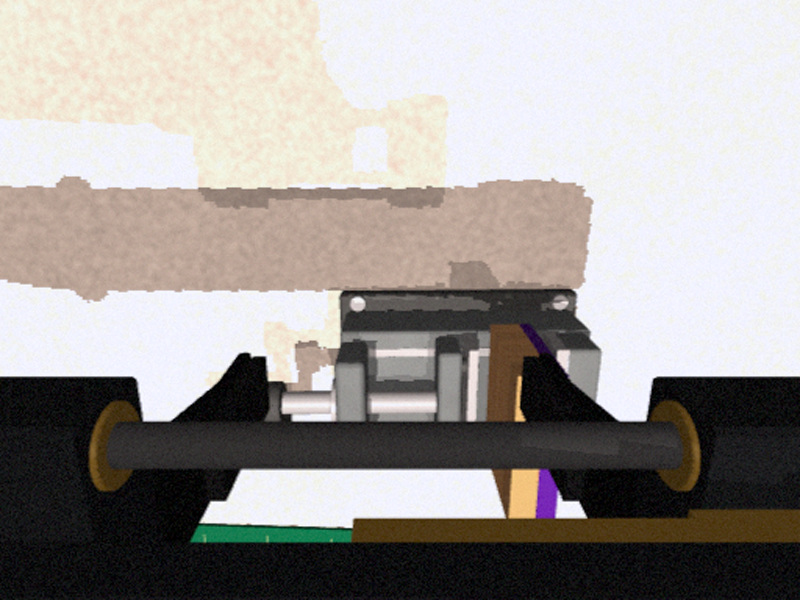

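Emit:
move_arm(
  deltas=[
    {"linear": [1,0.3,0],"turn": [0,0,0],"claw": 0},
    {"linear": [1,0.3,0],"turn": [0,0,0],"claw": 0},
    {"linear": [0.7,0.3,0],"turn": [0,0,0],"claw": 0},
    {"linear": [0,0,0],"turn": [0,0,0],"claw": 0},
    {"linear": [0,0,0],"turn": [0,0,0],"claw": 0},
  ],
)

```text
time: 3.57
position: [0.5834, 0.1466, 0.2676]
tool_rot: [-2.122, -2.316, 0.003]
ft_force: [-0.7, -1.2, 0.4]
grip_width: 1.0
```

Run:
```python
from look import *
stt();look('w2')
```

```text
t 3.57 pos [0.5834 0.1466 0.2676] yhead 5.0 zax [-0.0016 -0.001  -1.    ] F [-0.68   -1.1685  0.3949] grip 1.0003696895482508
```

View pics/w2.png

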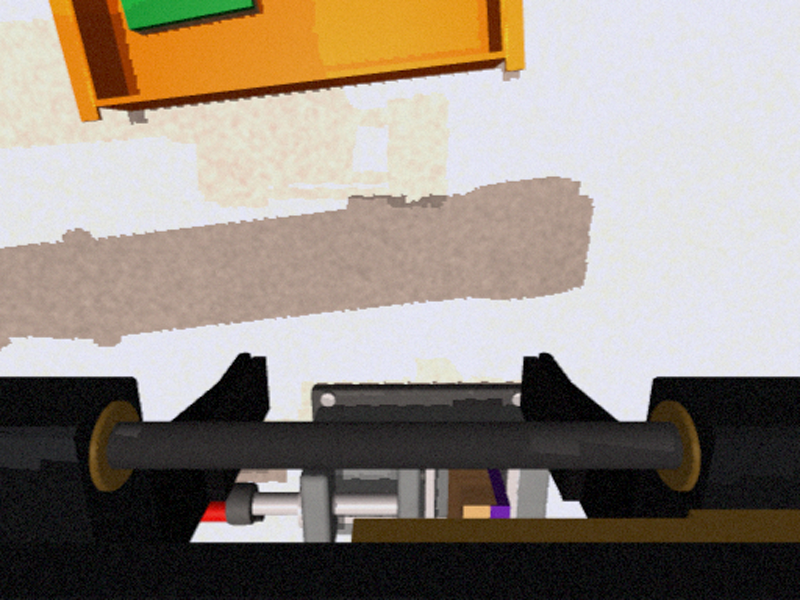

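```bash
cat >> fit.py <<'E'
import os
for n in os.listdir('.'):
    if n.endswith('.json') and n!='cal.json': cal[n[:-5]]=json.load(open(n))
def r8(n,uv,z): return ray(n,(uv[0]*.64,uv[1]*.64),z)
def inv(q,P):
    c,s=np.cos(q[2]),np.sin(q[2]);d=np.array(P)[:2]-q[:2];return np.array([c*d[0]+s*d[1],-s*d[0]+c*d[1]])
E
python3 - <<'E'
from fit import *
np.set_printoptions(precision=4,suppress=True)
for n,uv,z in [('w1',(342,291),0.01),('w1',(575,290),0.01),('w2',(313,385),0.01)]: print('base',r8(n,uv,z))
for z in (.08,):
  print('screw',r8('w1',(310,402),z),r8('w1',(400,402),z),r8('w2',(370,504),z),r8('w2',(280,504),z))
V=np.array([.6165,-.0198,.085])
a=r8('w1',(342,291),0.01);b=r8('w1',(575,290),0.01);m=(a+b)/2;print(m, np.arctan2(*(b-a)[[1,0]]))
V=np.array([m[0]+.06*np.sin(.085),m[1]-.06*np.cos(.085),.085]);print('V',V)
for nm,n,uv,z in [('endplate L','w1',(337,345),.104),('endplate R','w1',(366,345),.104),('jawL','w1',(437,340),.096),('jawR','w1',(461,340),.096),('plateR','w1',(490,380),.096),
 ('blkL','w1',(510,519),.147),('blkR','w1',(555,519),.147),('fixL','w1',(562,348),.096),('fixR','w1',(602,348),.096),('blkfarL','w1',(515,378),.147),('w2L','w2',(463,507),.147),('w2R','w2',(511,507),.147),('gripfree?','w2',(200,512),.06)]:
  p=r8(n,uv,z);print(nm,p,inv(V,p))
D=[('w2',(97,107),.05),('w2',(524,70),.05),('w2',(82,120),.05),('w2',(512,60),.05)]
for n,uv,z in D: print('drawer',r8(n,uv,z))
for n,uv in [('scene',(211.2,190)),('scene',(220,197.5)),('side',(232.2,237)),('side',(253.5,231))]:
  for z in (.035,.05,.07): print('grip',n,z,inv(V,ray(n,uv,z)))
E
```

```text
base [0.5263 0.021  0.01  ]
base [0.7116 0.0376 0.01  ]
base [0.5259 0.0224 0.01  ]
screw [ 0.514  -0.0414  0.08  ] [ 0.5771 -0.036   0.08  ] [ 0.5818 -0.0363  0.08  ] [ 0.5145 -0.0423  0.08  ]
[0.619  0.0293 0.01  ] 0.08922850024779
V [ 0.624  -0.0304  0.085 ]
endplate L [0.5327 0.0132 0.104 ] [-0.0873  0.0512]
endplate R [0.5509 0.0147 0.104 ] [-0.069   0.0512]
jawL [0.5961 0.0188 0.096 ] [-0.0237  0.0514]
jawR [0.6115 0.0201 0.096 ] [-0.0082  0.0514]
plateR [ 0.634  -0.0063  0.096 ] [0.012  0.0232]
blkL [ 0.6463 -0.0729  0.147 ] [ 0.0186 -0.0442]
blkR [ 0.6734 -0.0706  0.147 ] [ 0.0457 -0.0441]
fixL [0.6773 0.0201 0.096 ] [0.0574 0.0459]
fixR [0.7031 0.0223 0.096 ] [0.0833 0.0459]
blkfarL [0.6352 0.0197 0.147 ] [0.0154 0.049 ]
w2L [0.6364 0.02   0.147 ] [0.0166 0.0493]
w2R [0.6649 0.0226 0.147 ] [0.0452 0.0494]
gripfree? [ 0.447 -0.072  0.06 ] [-0.1799 -0.0264]
drawer [0.3831 0.229  0.05  ]
drawer [0.6554 0.275  0.05  ]
drawer [0.3727 0.2201 0.05  ]
drawer [0.6469 0.2801 0.05  ]
grip scene 0.035 [-0.2252 -0.0262]
grip scene 0.05 [-0.2038 -0.0359]
grip scene 0.07 [-0.1752 -0.0489]
grip scene 0.035 [-0.171  -0.0214]
grip scene 0.05 [-0.1507 -0.0312]
grip scene 0.07 [-0.1235 -0.0443]
grip side 0.035 [-0.1931 -0.012 ]
grip side 0.05 [-0.2017 -0.0304]
grip side 0.07 [-0.2132 -0.055 ]
grip side 0.035 [-0.1341 -0.0192]
grip side 0.05 [-0.1443 -0.0374]
grip side 0.07 [-0.158  -0.0618]
```

Emit:
move_arm(
  deltas=[
    {"linear": [-0.99,0.31,0],"turn": [0,0,0],"claw": 0},
    {"linear": [-0.99,0.31,0],"turn": [0,0,0],"claw": 0},
    {"linear": [-0.99,0.31,0],"turn": [0,0,0],"claw": 0},
    {"linear": [-0.99,0.31,0],"turn": [0,0,0],"claw": 0},
    {"linear": [-0.99,0.31,0],"turn": [0,0,0],"claw": 0},
    {"linear": [-0.99,0.31,0],"turn": [0,0,0],"claw": 0},
    {"linear": [0,0,0.8],"turn": [0,0,0],"claw": 0},
    {"linear": [0,0,0.8],"turn": [0,0,0],"claw": 0},
    {"linear": [0,0,0.8],"turn": [0,0,0],"claw": 0},
    {"linear": [0,0,0.8],"turn": [0,0,0],"claw": 0},
    {"linear": [0,0,0.8],"turn": [0,0,0],"claw": 0},
    {"linear": [0,0,0.69],"turn": [0,0,0],"claw": 0},
    {"linear": [0,0,0],"turn": [0,0,0],"claw": 0},
    {"linear": [0,0,0],"turn": [0,0,0],"claw": 0},
  ],
)

```text
time: 4.78
position: [0.6533, -0.0295, 0.1273]
tool_rot: [-2.127, -2.31, 0.003]
ft_force: [-0.3, -0.1, 0.3]
grip_width: 0.999
```

Emit:
move_arm(
  deltas=[
    {"linear": [0,0,0],"turn": [0,0,0],"claw": 0.4},
    {"linear": [0,0,0],"turn": [0,0,0],"claw": 0.6},
    {"linear": [0,0,0],"turn": [0,0,0],"claw": 0.8},
    {"linear": [0,0,0],"turn": [0,0,0],"claw": 1},
    {"linear": [0,0,0],"turn": [0,0,0],"claw": 1},
    {"linear": [0,0,0],"turn": [0,0,0],"claw": 1},
    {"linear": [0,0,0],"turn": [0,0,0],"claw": 1},
    {"linear": [0,0,0],"turn": [0,0,0],"claw": 1},
  ],
  grip_force=25,
)

```text
time: 5.45
position: [0.6544, -0.0281, 0.1279]
tool_rot: [-2.126, -2.313, -0.0]
ft_force: [-0.2, 0.3, 0.2]
grip_width: 0.476
```

Emit:
move_arm(
  deltas=[
    {"linear": [0,0,0],"turn": [0,0,0],"claw": 1},
    {"linear": [0,0,0],"turn": [0,0,0],"claw": 1},
    {"linear": [0,0,0],"turn": [0,0,0],"claw": 1},
    {"linear": [0,0,0],"turn": [0,0,0],"claw": 1},
    {"linear": [0,0,0],"turn": [0,0,0],"claw": 1},
    {"linear": [0,0,-0.5],"turn": [0,0,0],"claw": 1},
    {"linear": [0,0,-0.8],"turn": [0,0,0],"claw": 1},
    {"linear": [0,0,-0.8],"turn": [0,0,0],"claw": 1},
    {"linear": [0,0,-0.8],"turn": [0,0,0],"claw": 1},
    {"linear": [0,0,-0.8],"turn": [0,0,0],"claw": 1},
    {"linear": [0,0,-0.5],"turn": [0,0,0],"claw": 1},
    {"linear": [0,0,0],"turn": [0,0,0],"claw": 1},
  ],
)

```text
time: 6.45
position: [0.6562, -0.0286, 0.2579]
tool_rot: [2.123, 2.309, 0.007]
ft_force: [0.6, -0.6, -0.8]
grip_width: 0.322
```

Run:
```python
from look import *
from fit import *
# drawer fit from several keypoints
from itertools import product
H,W=.135,.1
obs=[('scene',(-H,W,.05),(327.7,149)),('scene',(H,W,.05),(388.5,179.2)),('scene',(-H,-W,.05),(289.3,164.5)),('scene',(H,-W,0),(346,208)),
('side',(-H,W,.05),(152.3,169)),('side',(H,W,.05),(222,149.8)),('side',(H,-W,.05),(252,166.4)),('side',(-H,-W,0),(183.7,199.7)),
('w2',(-H,-W,.05),(82*.64,120*.64)),('w2',(H,-W,.05),(524*.64,70*.64))]
q,r=fit(obs,[.495,.349,.18]);print('drawer',q);print(r)
t=pose(q,[[.06,0,.0]])[0];print(t)
to([t[0],t[1],.2])
```

```text
drawer [0.4969 0.3464 0.1975]
[[ 0.7345 -0.1073]
 [-2.1796 -0.3421]
 [-1.3424  0.0293]
 [-3.1542  3.7631]
 [ 3.0996 -1.0077]
 [-0.9403 -1.6385]
 [ 0.1319 -1.3351]
 [ 0.5564  3.5791]
 [11.2055 -0.8117]
 [-6.4632 -0.388 ]]
[0.5558 0.3582 0.    ]
t 6.45 pos [ 0.6562 -0.0286  0.2579] yhead 4.81 zax [ 0.0066  0.0003 -1.    ] F [ 0.6016 -0.6132 -0.7783] grip 0.3218801616068723
units [13.1282 -2.2688  1.9113]
```

Emit:
move_arm(
  deltas=[
    {"linear": [0.7,-0.1,0],"turn": [0,0,0],"claw": 1},
    {"linear": [1,-0.18,0],"turn": [0,0,0],"claw": 1},
    {"linear": [1,-0.18,0],"turn": [0,0,0],"claw": 1},
    {"linear": [1,-0.18,0],"turn": [0,0,0],"claw": 1},
    {"linear": [1,-0.18,0],"turn": [0,0,0],"claw": 1},
    {"linear": [1,-0.18,0],"turn": [0,0,0],"claw": 1},
    {"linear": [1,-0.18,0],"turn": [0,0,0],"claw": 1},
    {"linear": [1,-0.18,0],"turn": [0,0,0],"claw": 1},
    {"linear": [1,-0.18,0],"turn": [0,0,0],"claw": 1},
    {"linear": [1,-0.18,0],"turn": [0,0,0],"claw": 1},
    {"linear": [1,-0.18,0],"turn": [0,0,0],"claw": 1},
    {"linear": [1,-0.18,0],"turn": [0,0,0],"claw": 1},
    {"linear": [1,-0.18,0],"turn": [0,0,0],"claw": 1},
    {"linear": [0.4,-0.1,0],"turn": [0,0,-0.5],"claw": 1},
    {"linear": [0,0,0],"turn": [0,0,-0.6],"claw": 1},
    {"linear": [0,0,0],"turn": [0,0,-0.5],"claw": 1},
    {"linear": [0,0,0],"turn": [0,0,0],"claw": 1},
  ],
)

```text
time: 7.87
position: [0.5505, 0.357, 0.2523]
tool_rot: [1.992, 2.43, -0.004]
ft_force: [-0.2, -0.0, -1.9]
grip_width: 0.319
```

Emit:
move_arm(
  deltas=[
    {"linear": [0,0,0.5],"turn": [0,0,0],"claw": 1},
    {"linear": [0,0,0.9],"turn": [0,0,0],"claw": 1},
    {"linear": [0,0,0.9],"turn": [0,0,0],"claw": 1},
    {"linear": [0,0,0.9],"turn": [0,0,0],"claw": 1},
    {"linear": [0,0,0.9],"turn": [0,0,0],"claw": 1},
    {"linear": [0,0,0.7],"turn": [0,0,0],"claw": 1},
    {"linear": [0,0,0.5],"turn": [0,0,0],"claw": 1},
    {"linear": [0,0,0.3],"turn": [0,0,0],"claw": 1},
    {"linear": [0,0,0.2],"turn": [0,0,0],"claw": 1},
    {"linear": [0,0,0.1],"turn": [0,0,0],"claw": 1},
    {"linear": [0,0,0.1],"turn": [0,0,0],"claw": 1},
    {"linear": [0,0,0],"turn": [0,0,0],"claw": 1},
    {"linear": [0,0,0],"turn": [0,0,0],"claw": 1},
  ],
)

```text
time: 8.95
position: [0.5514, 0.3578, 0.0748]
tool_rot: [1.994, 2.428, 0.002]
ft_force: [0.0, -0.3, -0.9]
grip_width: 0.317
```

Emit:
move_arm(
  deltas=[
    {"linear": [0,0,0.07],"turn": [0,0,0],"claw": 1},
    {"linear": [0,0,0.05],"turn": [0,0,0],"claw": 1},
    {"linear": [0,0,0],"turn": [0,0,0],"claw": 1},
  ],
)

```text
time: 9.2
position: [0.5509, 0.3576, 0.0703]
tool_rot: [-1.994, -2.428, -0.0]
ft_force: [0.3, -0.1, -1.8]
grip_width: 0.322
```

Emit:
move_arm(
  deltas=[
    {"linear": [0,0,0.05],"turn": [0,0,0],"claw": 1},
    {"linear": [0,0,0.03],"turn": [0,0,0],"claw": 1},
    {"linear": [0,0,0],"turn": [0,0,0],"claw": 1},
  ],
)

```text
time: 9.45
position: [0.5511, 0.3577, 0.0698]
tool_rot: [-1.993, -2.428, -0.001]
ft_force: [-3.4, -2.1, 7.1]
grip_width: 0.323
```

Emit:
move_arm(
  deltas=[
    {"linear": [0,0,0],"turn": [0,0,0],"claw": 0.5},
    {"linear": [0,0,0],"turn": [0,0,0],"claw": 0.42},
    {"linear": [0,0,0],"turn": [0,0,0],"claw": 0.42},
    {"linear": [0,0,0],"turn": [0,0,0],"claw": 0.42},
    {"linear": [0,0,0],"turn": [0,0,0],"claw": 0.42},
    {"linear": [0,0,0],"turn": [0,0,0],"claw": 0.42},
    {"linear": [0,0,-0.4],"turn": [0,0,0],"claw": 0.42},
    {"linear": [0,0,-0.9],"turn": [0,0,0],"claw": 0.42},
    {"linear": [0,0,-0.9],"turn": [0,0,0],"claw": 0.42},
    {"linear": [0,0,-0.9],"turn": [0,0,0],"claw": 0.42},
    {"linear": [0,0,-0.9],"turn": [0,0,0],"claw": 0.42},
    {"linear": [0,0,-0.9],"turn": [0,0,0],"claw": 0.42},
    {"linear": [0,0,-0.9],"turn": [0,0,0],"claw": 0.42},
    {"linear": [0,0,-0.4],"turn": [0,0,0],"claw": 0.42},
    {"linear": [0,0,0],"turn": [0,0,0],"claw": 0.42},
  ],
)

```text
time: 10.7
position: [0.5526, 0.3582, 0.2584]
tool_rot: [1.993, 2.426, 0.011]
ft_force: [0.1, -0.2, 0.4]
grip_width: 0.579
```

Run:
```python
from look import *
r=look('w3')
r=cams.get_image('side')['image'][:,:,::-1]
cv2.imwrite('pics/s3.png',cv2.convertScaleAbs(cv2.resize(r[100:230,130:310],(720,520),interpolation=cv2.INTER_CUBIC),alpha=1.4))
to([.564,-.3225,.22])
```

```text
t 10.8 pos [0.5507 0.3573 0.2534] yhead 11.21 zax [-0.0003 -0.0001 -1.    ] F [-0.6675 -0.6965 -0.7082] grip 0.5790272440606057
units [-22.3148  -3.9711   1.1152]
```

View pics/s3.png

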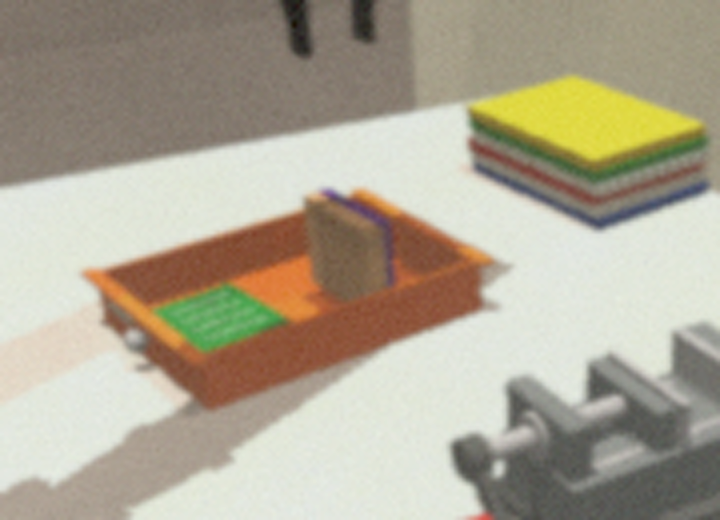

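Emit:
move_arm(
  deltas=[
    {"linear": [-1,-0.18,0],"turn": [0,0,0],"claw": 0.42},
    {"linear": [-1,-0.18,0],"turn": [0,0,0],"claw": 0.42},
    {"linear": [-1,-0.18,0],"turn": [0,0,0],"claw": 0.42},
    {"linear": [-1,-0.18,0],"turn": [0,0,0],"claw": 0.42},
    {"linear": [-1,-0.18,0],"turn": [0,0,0],"claw": 0.42},
    {"linear": [-1,-0.18,0],"turn": [0,0,0],"claw": 0.42},
    {"linear": [-1,-0.18,0],"turn": [0,0,0],"claw": 0.42},
    {"linear": [-1,-0.18,0],"turn": [0,0,0],"claw": 0.42},
    {"linear": [-1,-0.18,0],"turn": [0,0,0],"claw": 0.42},
    {"linear": [-1,-0.18,0],"turn": [0,0,0],"claw": 0.42},
    {"linear": [-1,-0.18,0],"turn": [0,0,0],"claw": 0.42},
    {"linear": [-1,-0.18,0],"turn": [0,0,0],"claw": 0.42},
    {"linear": [-1,-0.18,0],"turn": [0,0,0],"claw": 0.42},
    {"linear": [-1,-0.18,0],"turn": [0,0,0],"claw": 0.42},
    {"linear": [-1,-0.18,0],"turn": [0,0,0],"claw": 0.42},
    {"linear": [-1,-0.18,0],"turn": [0,0,0],"claw": 0.42},
    {"linear": [-1,-0.18,0],"turn": [0,0,0],"claw": 0.42},
    {"linear": [-1,-0.18,0],"turn": [0,0,0],"claw": 0.42},
    {"linear": [-1,-0.18,0],"turn": [0,0,0],"claw": 0.42},
    {"linear": [-1,-0.18,0],"turn": [0,0,0],"claw": 0.42},
  ],
)

```text
time: 12.47
position: [0.5605, -0.2528, 0.2513]
tool_rot: [-1.991, -2.425, 0.002]
ft_force: [0.4, 0.1, 0.1]
grip_width: 0.586
```

Emit:
move_arm(
  deltas=[
    {"linear": [-1,-0.18,0],"turn": [0,0,0],"claw": 0.42},
    {"linear": [-0.8,-0.18,0],"turn": [0,0,0],"claw": 0.42},
    {"linear": [0,0,0],"turn": [0,0,-1],"claw": 0.42},
    {"linear": [0,0,0],"turn": [0,0,-1],"claw": 0.42},
    {"linear": [0,0,0],"turn": [0,0,-1],"claw": 0.42},
    {"linear": [0,0,0],"turn": [0,0,-0.8],"claw": 0.42},
    {"linear": [0,0,0],"turn": [0,0,0],"claw": 0.42},
    {"linear": [0,0,0],"turn": [0,0,0],"claw": 0.42},
  ],
)

```text
time: 13.13
position: [0.5608, -0.3067, 0.2518]
tool_rot: [-1.656, -2.666, 0.001]
ft_force: [-0.2, 0.1, -0.4]
grip_width: 0.578
```

Run:
```python
from look import *
to([.5645,-.3225,.069])
look('w4')
```

```text
t 13.13 pos [ 0.5608 -0.3067  0.2518] yhead 26.31 zax [-0.003   0.0012 -1.    ] F [-0.1572  0.1105 -0.4104] grip 0.5783894934445831
units [-0.5422 -0.1097  6.0927]
```

View pics/w4.png

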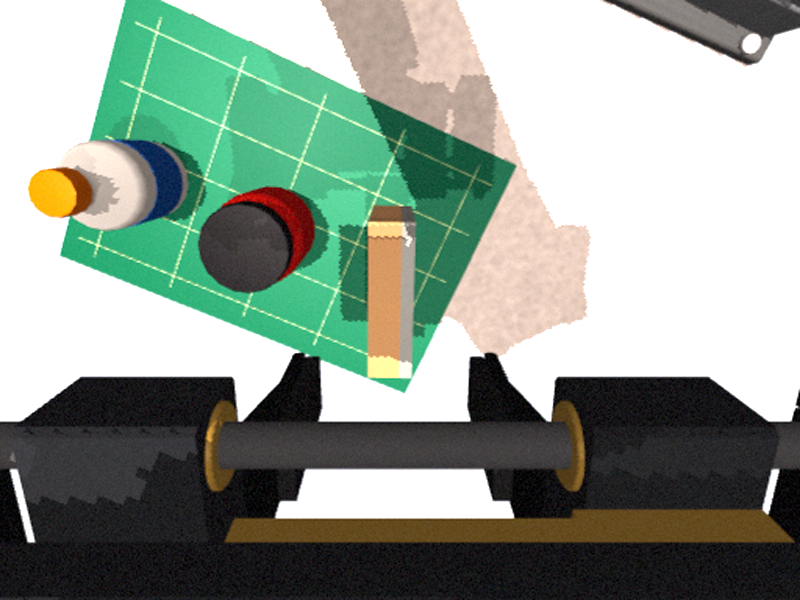

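Run:
```python
from look import *
from fit import *
P=[r8('w4',uv,.088) for uv in [(368,222),(413,222),(368,378),(412,378)]]
print(np.array(P));c=np.mean(P,0);print(c,np.linalg.norm(P[0]-P[1]),np.linalg.norm(P[0]-P[2]))
to([c[0],c[1],.069])
```

```text
[[ 0.5323 -0.2835  0.088 ]
 [ 0.5559 -0.2718  0.088 ]
 [ 0.5754 -0.3738  0.088 ]
 [ 0.6006 -0.3613  0.088 ]]
[ 0.5661 -0.3226  0.088 ] 0.026367062757201395 0.10004200620848872
t 13.18 pos [ 0.561  -0.3068  0.2523] yhead 26.32 zax [-0.0023  0.0009 -1.    ] F [-0.1855  0.1725  0.9039] grip 0.5815749695004011
units [-0.5609 -0.0714  6.1075]
```

Emit:
move_arm(
  deltas=[
    {"linear": [-0.56,-0.07,0],"turn": [0,0,0],"claw": 0.42},
    {"linear": [0,0,0.8],"turn": [0,0,0],"claw": 0.42},
    {"linear": [0,0,0.8],"turn": [0,0,0],"claw": 0.42},
    {"linear": [0,0,0.8],"turn": [0,0,0],"claw": 0.42},
    {"linear": [0,0,0.8],"turn": [0,0,0],"claw": 0.42},
    {"linear": [0,0,0.8],"turn": [0,0,0],"claw": 0.42},
    {"linear": [0,0,0.8],"turn": [0,0,0],"claw": 0.42},
    {"linear": [0,0,0.8],"turn": [0,0,0],"claw": 0.42},
    {"linear": [0,0,0.44],"turn": [0,0,0],"claw": 0.42},
    {"linear": [0,0,0],"turn": [0,0,0],"claw": 0.42},
    {"linear": [0,0,0],"turn": [0,0,0],"claw": 0.42},
    {"linear": [0,0,0],"turn": [0,0,0],"claw": 0.6},
    {"linear": [0,0,0],"turn": [0,0,0],"claw": 1},
    {"linear": [0,0,0],"turn": [0,0,0],"claw": 1},
    {"linear": [0,0,0],"turn": [0,0,0],"claw": 1},
    {"linear": [0,0,0],"turn": [0,0,0],"claw": 1},
    {"linear": [0,0,0],"turn": [0,0,0],"claw": 1},
    {"linear": [0,0,0],"turn": [0,0,0],"claw": 1},
  ],
  grip_force=25,
)

```text
time: 14.68
position: [0.5676, -0.3234, 0.0736]
tool_rot: [1.654, 2.669, 0.001]
ft_force: [-1.0, 0.6, 4.6]
grip_width: 0.323
```

Run:
```python
from look import *
stt()
```

```text
t 14.68 pos [ 0.5676 -0.3234  0.0736] yhead 26.41 zax [ 0.0013 -0.0004 -1.    ] F [-1.015   0.6403  4.5772] grip 0.32277017033015304
```

Emit:
move_arm(
  deltas=[
    {"linear": [0,0,-0.4],"turn": [0,0,0],"claw": 1},
    {"linear": [0,0,-0.9],"turn": [0,0,0],"claw": 1},
    {"linear": [0,0,-0.9],"turn": [0,0,0],"claw": 1},
    {"linear": [0,0,-0.9],"turn": [0,0,0],"claw": 1},
    {"linear": [0,0,-0.9],"turn": [0,0,0],"claw": 1},
    {"linear": [0,0,-0.9],"turn": [0,0,0],"claw": 1},
    {"linear": [0,0,-0.4],"turn": [0,0,0],"claw": 1},
    {"linear": [0,0,0],"turn": [0,0,0.9],"claw": 1},
    {"linear": [0,0,0],"turn": [0,0,0.9],"claw": 1},
    {"linear": [0,0,0],"turn": [0,0,0.9],"claw": 1},
    {"linear": [0,0,0],"turn": [0,0,0.9],"claw": 1},
    {"linear": [0,0,0],"turn": [0,0,0.9],"claw": 1},
    {"linear": [0,0,0],"turn": [0,0,0.85],"claw": 1},
    {"linear": [0,0,0],"turn": [0,0,0],"claw": 1},
    {"linear": [0,0,0],"turn": [0,0,0],"claw": 1},
  ],
)

```text
time: 15.93
position: [0.5669, -0.3228, 0.231]
tool_rot: [-2.12, -2.317, 0.001]
ft_force: [0.3, -0.7, -2.1]
grip_width: 0.317
```

Run:
```python
from look import *
to([.654,-.0284,.145])
```

```text
t 15.93 pos [ 0.5669 -0.3228  0.231 ] yhead 5.11 zax [-0.0011  0.0005 -1.    ] F [ 0.2663 -0.7411 -2.127 ] grip 0.31726754585017275
units [9.515  3.7694 2.8684]
```

Emit:
move_arm(
  deltas=[
    {"linear": [0.6,0.24,0],"turn": [0,0,0],"claw": 1},
    {"linear": [0.95,0.38,0],"turn": [0,0,0],"claw": 1},
    {"linear": [0.95,0.38,0],"turn": [0,0,0],"claw": 1},
    {"linear": [0.95,0.38,0],"turn": [0,0,0],"claw": 1},
    {"linear": [0.95,0.38,0],"turn": [0,0,0],"claw": 1},
    {"linear": [0.95,0.38,0],"turn": [0,0,0],"claw": 1},
    {"linear": [0.95,0.38,0],"turn": [0,0,0],"claw": 1},
    {"linear": [0.95,0.38,0],"turn": [0,0,0],"claw": 1},
    {"linear": [0.95,0.38,0],"turn": [0,0,0],"claw": 1},
    {"linear": [0.95,0.38,0],"turn": [0,0,0],"claw": 1},
    {"linear": [0.4,0.12,0],"turn": [0,0,0],"claw": 1},
    {"linear": [0,0,0],"turn": [0,0,0],"claw": 1},
    {"linear": [0,0,0],"turn": [0,0,0],"claw": 1},
  ],
)

```text
time: 17.02
position: [0.6548, -0.0278, 0.2313]
tool_rot: [2.12, 2.319, -0.002]
ft_force: [-0.5, -2.7, -1.2]
grip_width: 0.318
```

Run:
```python
from look import *
to([.654,-.0284,.145])
look('w5')
im=[]
for n,(x,y) in [('scene',(200,160)),('side',(230,130))]:
    r=cams.get_image(n)['image'][:,:,::-1];im.append(cv2.resize(r[y:y+120,x:x+100],(400,480),interpolation=cv2.INTER_CUBIC))
cv2.imwrite('pics/m5.png',cv2.convertScaleAbs(np.hstack(im),alpha=1.4))
```

```text
t 17.02 pos [ 0.6548 -0.0278  0.2313] yhead 5.13 zax [-0.0009 -0.0011 -1.    ] F [-0.4613 -2.6742 -1.1881] grip 0.317577354152142
units [-0.0131 -0.0256  2.8756]
```

View pics/m5.png

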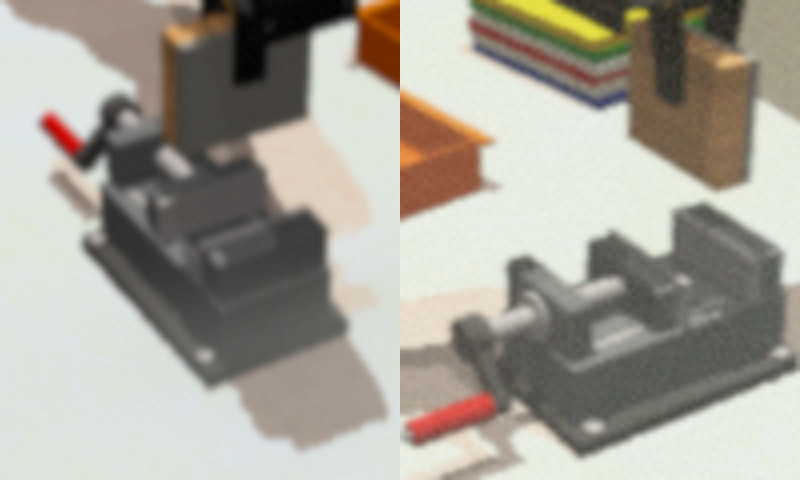

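Run:
```python
from fit import *
np.set_printoptions(precision=4,suppress=True)
V=[.624,-.031,.087]
for n,uv in [('scene',(250,220)),('scene',(277,212.5)),('scene',(240,210)),('side',(299,182)),('side',(323.5,194)),('side',(302,200.5)),('side',(281,188))]: print(n,inv(V,ray(n,uv,.096)))
```

```text
scene [ 0.0524 -0.0404]
scene [0.0601 0.0428]
scene [-0.0028 -0.0409]
side [0.0573 0.0431]
side [ 0.0705 -0.0492]
side [ 0.0014 -0.0445]
side [-0.006   0.0424]
```

Emit:
move_arm(
  deltas=[
    {"linear": [0,0,0.6],"turn": [0,0,0],"claw": 1},
    {"linear": [0,0,0.6],"turn": [0,0,0],"claw": 1},
    {"linear": [0,0,0.5],"turn": [0,0,0],"claw": 1},
    {"linear": [0,0,0],"turn": [0,0,0],"claw": 1},
    {"linear": [0,0,0],"turn": [0,0,0],"claw": 1},
  ],
)

```text
time: 17.58
position: [0.6543, -0.0295, 0.1803]
tool_rot: [-2.124, -2.313, 0.002]
ft_force: [-0.1, 0.1, -1.8]
grip_width: 0.321
```

Emit:
move_arm(
  deltas=[
    {"linear": [0,0,0.4],"turn": [0,0,0],"claw": 1},
    {"linear": [0,0,0.4],"turn": [0,0,0],"claw": 1},
    {"linear": [0,0,0.3],"turn": [0,0,0],"claw": 1},
    {"linear": [0,0,0.2],"turn": [0,0,0],"claw": 1},
    {"linear": [0,0,0.1],"turn": [0,0,0],"claw": 1},
    {"linear": [0,0,0],"turn": [0,0,0],"claw": 1},
    {"linear": [0,0,0],"turn": [0,0,0],"claw": 1},
  ],
)

```text
time: 18.17
position: [0.6552, -0.0278, 0.1387]
tool_rot: [2.122, 2.316, -0.0]
ft_force: [0.5, 0.2, -0.8]
grip_width: 0.322
```

Emit:
move_arm(
  deltas=[
    {"linear": [0,0,0.06],"turn": [0,0,0],"claw": 1},
    {"linear": [0,0,0.06],"turn": [0,0,0],"claw": 1},
    {"linear": [0,0,0],"turn": [0,0,0],"claw": 1},
    {"linear": [0,0,0],"turn": [0,0,0],"claw": 1},
  ],
)

```text
time: 18.5
position: [0.6551, -0.0277, 0.1352]
tool_rot: [2.122, 2.316, 0.0]
ft_force: [0.0, 0.6, -1.9]
grip_width: 0.319
```

Emit:
move_arm(
  deltas=[
    {"linear": [0,0,0.06],"turn": [0,0,0],"claw": 1},
    {"linear": [0,0,0],"turn": [0,0,0],"claw": 1},
  ],
)

```text
time: 18.67
position: [0.655, -0.0277, 0.1331]
tool_rot: [-2.122, -2.316, 0.0]
ft_force: [0.1, 0.6, -0.6]
grip_width: 0.32
```

Emit:
move_arm(
  deltas=[
    {"linear": [0,0,0.05],"turn": [0,0,0],"claw": 1},
    {"linear": [0,0,0],"turn": [0,0,0],"claw": 1},
  ],
)

```text
time: 18.83
position: [0.6551, -0.0277, 0.1326]
tool_rot: [-2.122, -2.316, -0.001]
ft_force: [-1.0, 0.0, 3.7]
grip_width: 0.32
```

Emit:
move_arm(
  deltas=[
    {"linear": [0,0,0.04],"turn": [0,0,0],"claw": 1},
    {"linear": [0,0,0],"turn": [0,0,0],"claw": 1},
  ],
)

```text
time: 19.0
position: [0.6552, -0.0277, 0.1326]
tool_rot: [-2.122, -2.316, -0.002]
ft_force: [-5.2, 1.7, 10.5]
grip_width: 0.32
```

Emit:
move_arm(
  deltas=[
    {"linear": [0,0,-0.03],"turn": [0,0,0],"claw": 0.55},
    {"linear": [0,0,0],"turn": [0,0,0],"claw": 0.4},
    {"linear": [0,0,0],"turn": [0,0,0],"claw": 0.4},
    {"linear": [0,0,0],"turn": [0,0,0],"claw": 0.4},
    {"linear": [0,0,0],"turn": [0,0,0],"claw": 0.4},
    {"linear": [0,0,0],"turn": [0,0,0],"claw": 0.4},
    {"linear": [0,0,-0.3],"turn": [0,0,0],"claw": 0.4},
    {"linear": [0,0,-0.8],"turn": [0,0,0],"claw": 0.4},
    {"linear": [0,0,-0.9],"turn": [0,0,0],"claw": 0.4},
    {"linear": [0,0,-0.9],"turn": [0,0,0],"claw": 0.4},
    {"linear": [0,0,-0.9],"turn": [0,0,0],"claw": 0.4},
    {"linear": [0,0,-0.5],"turn": [0,0,0],"claw": 0.4},
    {"linear": [0,0,0],"turn": [0,0,-1],"claw": 0.4},
    {"linear": [0,0,0],"turn": [0,0,-1],"claw": 0.4},
    {"linear": [0,0,0],"turn": [0,0,-1],"claw": 0.4},
    {"linear": [0,0,0],"turn": [0,0,-1],"claw": 0.4},
    {"linear": [0,0,0],"turn": [0,0,-1],"claw": 0.4},
    {"linear": [0,0,0],"turn": [0,0,-1],"claw": 0.4},
  ],
)

```text
time: 20.5
position: [0.6552, -0.0279, 0.2612]
tool_rot: [1.589, 2.709, 0.001]
ft_force: [-0.4, -0.3, 0.5]
grip_width: 0.601
```

Emit:
move_arm(
  deltas=[
    {"linear": [0,0,0],"turn": [0,0,-1],"claw": 0.4},
    {"linear": [0,0,0],"turn": [0,0,-1],"claw": 0.4},
    {"linear": [0,0,0],"turn": [0,0,-1],"claw": 0.4},
    {"linear": [0,0,0],"turn": [0,0,-1],"claw": 0.4},
    {"linear": [0,0,0],"turn": [0,0,-1],"claw": 0.4},
    {"linear": [0,0,0],"turn": [0,0,-1],"claw": 0.4},
    {"linear": [0,0,0],"turn": [0,0,-1],"claw": 0.4},
    {"linear": [0,0,0],"turn": [0,0,-1],"claw": 0.4},
    {"linear": [0,0,0],"turn": [0,0,-1],"claw": 0.4},
    {"linear": [0,0,0],"turn": [0,0,-1],"claw": 0.4},
    {"linear": [0,0,0],"turn": [0,0,-1],"claw": 0.4},
    {"linear": [0,0,0],"turn": [0,0,-1],"claw": 0.4},
    {"linear": [0,0,0],"turn": [0,0,-1],"claw": 0.4},
    {"linear": [0,0,0],"turn": [0,0,-1],"claw": 0.4},
    {"linear": [0,0,0],"turn": [0,0,-1],"claw": 0.4},
    {"linear": [0,0,0],"turn": [0,0,-1],"claw": 0.4},
    {"linear": [0,0,0],"turn": [0,0,-0.5],"claw": 0.4},
    {"linear": [0,0,0],"turn": [0,0,0],"claw": 0.4},
  ],
)

```text
time: 22.0
position: [0.6552, -0.028, 0.2612]
tool_rot: [-0.138, 3.138, -0.0]
ft_force: [0.3, 0.3, 0.1]
grip_width: 0.598
```

Run:
```python
from look import *
s,M=stt();print(np.array(s['joint_positions']))
im=[]
for n,(x,y) in [('scene',(200,160)),('side',(220,140))]:
    r=cams.get_image(n)['image'][:,:,::-1];im.append(cv2.resize(r[y:y+110,x:x+100],(400,440),interpolation=cv2.INTER_CUBIC))
cv2.imwrite('pics/m6.png',cv2.convertScaleAbs(np.hstack(im),alpha=1.4))
```

```text
t 22.0 pos [ 0.6552 -0.028   0.2612] yhead 95.04 zax [ 0.0007 -0.     -1.    ] F [0.3433 0.3424 0.1183] grip 0.5982085783015795
[-0.3576  0.3433  0.4703  1.4282 -0.1553  1.4062  1.7731]
```

View pics/m6.png

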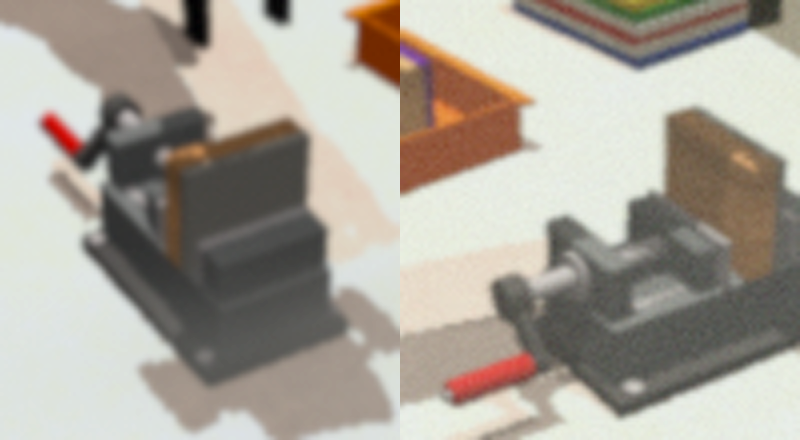

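```bash
cat > crank.py <<'E'
import numpy as np
from fit import pose
V=[.624,-.031,.087]
def grip(a,off=0.):  # world position of the grip middle, moved off (m) to the free end
    return pose(V,[[-.181+.002865*a-off,-.045*np.sin(a),.08+.045*np.cos(a)]])[0]
E
python3 - <<'E'
from look import *
from fit import *
from crank import *
obs=[('scene',-.029,(211.2,190)),('scene',.029,(219.5,198)),('side',-.029,(232.5,238)),('side',.029,(253.2,230.5))]
best=[]
f=lambda a:np.concatenate([(proj(n,grip(a[0],-o))-uv)[0] for n,o,uv in obs])
for a0 in (1.5,2.3,3,4):
    r=least_squares(f,[a0]);print(r.x,r.cost);
r=least_squares(f,[2.3]);print(f(r.x))
a=r.x[0];g=grip(a,.014);print(g)
to([g[0],g[1],.2])
E
```

```text
[2.2573] 0.2593305195299629
[2.2573] 0.25933051953014413
[2.2573] 0.2593305195305126
[2.2573] 0.2593305195308951
[ 0.0474 -0.3715 -0.0297  0.2814  0.0023 -0.1524 -0.4983 -0.1639]
[ 0.4392 -0.0821  0.0515]
t 22.1 pos [ 0.6551 -0.028   0.261 ] yhead 94.93 zax [ 0.0005  0.     -1.    ] F [ 0.5017 -0.1601 -0.0851] grip 0.5985232552049297
units [ 7.3273 -1.1768  2.0287]
```

Emit:
move_arm(
  deltas=[
    {"linear": [0.93,-0.15,0],"turn": [0,0,0],"claw": 0.4},
    {"linear": [0.93,-0.15,0],"turn": [0,0,0],"claw": 0.4},
    {"linear": [0.93,-0.15,0],"turn": [0,0,0],"claw": 0.4},
    {"linear": [0.93,-0.15,0],"turn": [0,0,0],"claw": 0.4},
    {"linear": [0.93,-0.15,0],"turn": [0,0,0],"claw": 0.4},
    {"linear": [0.93,-0.15,0],"turn": [0,0,0],"claw": 0.4},
    {"linear": [0.93,-0.15,0],"turn": [0,0,0],"claw": 0.4},
    {"linear": [0.93,-0.13,0],"turn": [0,0,0],"claw": 0.4},
    {"linear": [0,0,0.9],"turn": [0,0,0],"claw": 0.4},
    {"linear": [0,0,0.9],"turn": [0,0,0],"claw": 0.4},
    {"linear": [0,0,0.9],"turn": [0,0,0],"claw": 0.4},
    {"linear": [0,0,0],"turn": [0,0,0],"claw": 0.4},
    {"linear": [0,0,0],"turn": [0,0,0],"claw": 0.4},
  ],
)

```text
time: 23.18
position: [0.435, -0.0826, 0.1791]
tool_rot: [0.136, -3.136, -0.0]
ft_force: [0.7, -0.3, 1.4]
grip_width: 0.599
```

Run:
```python
from look import *
from crank import *
g=grip(2.257,.017);to(g+[0,0,.009]);s=ctrl.get_state();print(np.array(s['joint_positions']))
```

```text
t 23.18 pos [ 0.435  -0.0826  0.1791] yhead 94.95 zax [-0.0023 -0.     -1.    ] F [ 0.7301 -0.2535  1.4314] grip 0.5989156908125813
units [-0.05    0.0059  3.9549]
[-0.389  -0.1033  0.4924  2.0385  0.0527  1.197   1.739 ]
```

Emit:
move_arm(
  deltas=[
    {"linear": [0,0,0.7],"turn": [0,0,0],"claw": 0.4},
    {"linear": [0,0,0.7],"turn": [0,0,0],"claw": 0.4},
    {"linear": [0,0,0.7],"turn": [0,0,0],"claw": 0.4},
    {"linear": [0,0,0.7],"turn": [0,0,0],"claw": 0.4},
    {"linear": [0,0,0.6],"turn": [0,0,0],"claw": 0.4},
    {"linear": [0,0,0.55],"turn": [0,0,0],"claw": 0.4},
    {"linear": [0,0,0],"turn": [0,0,0],"claw": 0.4},
    {"linear": [0,0,0],"turn": [0,0,0],"claw": 0.4},
  ],
)

```text
time: 23.85
position: [0.4369, -0.0826, 0.0621]
tool_rot: [-0.137, 3.138, -0.001]
ft_force: [0.8, -2.1, 0.2]
grip_width: 0.601
```

Emit:
move_arm(
  deltas=[
    {"linear": [0,0,0],"turn": [0,0,0],"claw": 0.6},
    {"linear": [0,0,0],"turn": [0,0,0],"claw": 0.8},
    {"linear": [0,0,0],"turn": [0,0,0],"claw": 0.9},
    {"linear": [0,0,0],"turn": [0,0,0],"claw": 0.9},
    {"linear": [0,0,0],"turn": [0,0,0],"claw": 0.9},
    {"linear": [0,0,0],"turn": [0,0,0],"claw": 0.9},
    {"linear": [0,0,0],"turn": [0,0,0],"claw": 0.9},
    {"linear": [0,0,0],"turn": [0,0,0],"claw": 0.9},
  ],
  grip_force=20,
)

```text
time: 24.52
position: [0.436, -0.081, 0.0611]
tool_rot: [-0.139, 3.138, 0.003]
ft_force: [-0.6, 4.3, 1.9]
grip_width: 0.202
```

Run:
```python
from look import *
from crank import *
s,M=stt();print(np.array(s['joint_positions']))
# rows: 0.3 rad steps from a=2.257
a=2.257;B=M
def rows(a,da,n):
    for i in range(n):
        d=M.T@(grip(a+da)-grip(a))/.03;a+=da;print(round(a,3),np.round(d,2))
rows(a,.3,32)
```

```text
t 24.52 pos [ 0.436  -0.081   0.0611] yhead 95.06 zax [ 0.     0.002 -1.   ] F [-0.574   4.2596  1.8945] grip 0.20162659697436605
[-0.3762  0.0636  0.5184  2.1619 -0.0419  0.9251  1.8256]
2.557 [-0.03  0.33  0.3 ]
2.857 [-0.03  0.41  0.19]
3.157 [-0.03  0.44  0.06]
3.457 [-0.03  0.44 -0.07]
3.757 [-0.03  0.4  -0.2 ]
4.057 [-0.03  0.32 -0.31]
4.357 [-0.03  0.22 -0.39]
4.657 [-0.03  0.09 -0.44]
4.957 [-0.03 -0.04 -0.45]
5.257 [-0.03 -0.17 -0.41]
5.557 [-0.03 -0.29 -0.35]
5.857 [-0.03 -0.38 -0.24]
6.157 [-0.03 -0.43 -0.12]
6.457 [-0.03 -0.45  0.01]
6.757 [-0.03 -0.43  0.14]
7.057 [-0.03 -0.36  0.26]
7.357 [-0.03 -0.27  0.36]
7.657 [-0.03 -0.15  0.42]
7.957 [-0.03 -0.02  0.45]
8.257 [-0.03  0.11  0.43]
8.557 [-0.03  0.23  0.38]
8.857 [-0.03  0.34  0.3 ]
9.157 [-0.03  0.41  0.18]
9.457 [-0.03  0.45  0.05]
9.757 [-0.03  0.44 -0.08]
10.057 [-0.03  0.4  -0.21]
10.357 [-0.03  0.32 -0.32]
10.657 [-0.03  0.21 -0.4 ]
10.957 [-0.03  0.08 -0.44]
11.257 [-0.03 -0.05 -0.45]
11.557 [-0.03 -0.18 -0.41]
11.857 [-0.03 -0.29 -0.34]
```

Emit:
move_arm(
  deltas=[
    {"linear": [-0.03,0.33,0.3],"turn": [0,0,0],"claw": 0.9},
    {"linear": [-0.03,0.41,0.19],"turn": [0,0,0],"claw": 0.9},
    {"linear": [-0.03,0.44,0.06],"turn": [0,0,0],"claw": 0.9},
    {"linear": [-0.03,0.44,-0.07],"turn": [0,0,0],"claw": 0.9},
    {"linear": [0,0,0],"turn": [0,0,0],"claw": 0.9},
  ],
)

```text
time: 24.93
position: [0.4353, -0.0341, 0.0479]
tool_rot: [0.14, -3.138, 0.003]
ft_force: [-6.6, -0.9, 14.6]
grip_width: 0.198
```

```bash
cat >> crank.py <<'E'
def cur(p): # crank angle (mod 2pi) and radius from the TCP held 9 mm above the axis
    from fit import inv
    y=inv(V,p)[1];z=p[2]-.009-.08;return np.arctan2(-y,z)%(2*np.pi),np.hypot(y,z),inv(V,p)[0]
E
python3 - <<'E'
from look import *
from crank import *
s,M=stt();print(cur(s['position']))
E
```

```text
t 24.93 pos [ 0.4353 -0.0341  0.0479] yhead 95.11 zax [-0.0008 -0.0019 -1.    ] F [-6.6158 -0.9069 14.5567] grip 0.19806244630593992
(np.float64(3.4557335509419387), np.float64(0.04319864130169137), np.float64(-0.18828032892523833))
```

Run:
```python
from look import *
s,M=stt();print(np.array(s['joint_positions']),np.array(s['torque']),np.array(s['joint_torque']))
r=cams.get_image('side')['image'][:,:,::-1]
cv2.imwrite('pics/s7.png',cv2.convertScaleAbs(cv2.resize(r[130:260,190:350],(800,650)[:2],interpolation=cv2.INTER_CUBIC)[:600],alpha=1.4))
```

```text
t 24.93 pos [ 0.4353 -0.0341  0.0479] yhead 95.11 zax [-0.0008 -0.0019 -1.    ] F [-6.6158 -0.9069 14.5567] grip 0.19806244630593992
[-0.4388  0.0716  0.4703  2.1854 -0.0392  0.8934  1.715 ] [-0.3215  1.234  -0.0397] [ -1.769  -20.7459  -0.8999 -22.6113  -0.5301  -1.9827  -0.2914]
```

View pics/s7.png

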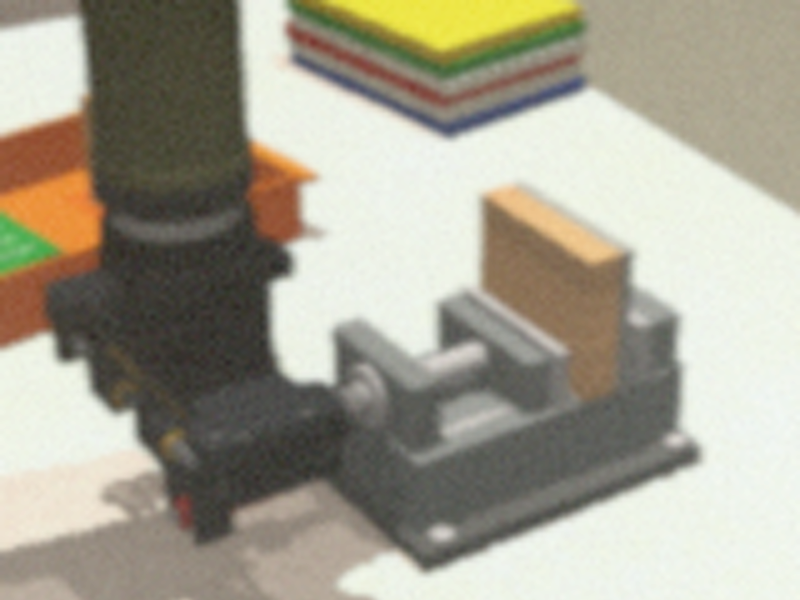

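Emit:
move_arm(
  deltas=[
    {"linear": [0,0.38,-0.27],"turn": [0,0,0],"claw": 0.9},
    {"linear": [0,0.32,-0.33],"turn": [0,0,0],"claw": 0.9},
    {"linear": [0,0,0],"turn": [0,0,0],"claw": 0.9},
  ],
)

```text
time: 25.23
position: [0.4344, -0.0114, 0.0655]
tool_rot: [-0.14, 3.136, 0.001]
ft_force: [1.2, 4.3, -0.1]
grip_width: 0.195
```

Run:
```python
from look import *
from crank import *
s,M=stt();print(cur(s['position']),np.array(s['torque']))
```

```text
t 25.23 pos [ 0.4344 -0.0114  0.0655] yhead 95.13 zax [ 0.0026  0.0007 -1.    ] F [ 1.2286  4.3332 -0.1327] grip 0.19519153837109982
(np.float64(4.133983604304703), np.float64(0.04302531056776215), np.float64(-0.18718846293182298)) [ 1.0064 -0.2059  0.0174]
```

Emit:
move_arm(
  deltas=[
    {"linear": [-0.03,0.19,-0.41],"turn": [0,0,0],"claw": 0.9},
    {"linear": [-0.03,0.06,-0.44],"turn": [0,0,0],"claw": 0.9},
    {"linear": [-0.03,-0.08,-0.44],"turn": [0,0,0],"claw": 0.9},
    {"linear": [-0.03,-0.2,-0.4],"turn": [0,0,0],"claw": 0.9},
    {"linear": [-0.03,-0.31,-0.32],"turn": [0,0,0],"claw": 0.9},
    {"linear": [-0.03,-0.39,-0.22],"turn": [0,0,0],"claw": 0.9},
    {"linear": [-0.03,-0.44,-0.09],"turn": [0,0,0],"claw": 0.9},
    {"linear": [0,0,0],"turn": [0,0,0],"claw": 0.9},
  ],
)

```text
time: 25.9
position: [0.4442, -0.049, 0.1361]
tool_rot: [-0.134, 3.135, 0.0]
ft_force: [-2.0, 0.8, 11.6]
grip_width: 0.201
```

Run:
```python
from look import *
from crank import *
s,M=stt();print(cur(s['position']),np.array(s['torque']),grip(6.2),np.array(s['joint_positions']))
```

```text
t 25.9 pos [ 0.4442 -0.049   0.1361] yhead 94.91 zax [ 0.0033  0.0004 -1.    ] F [-2.0084  0.8135 11.6002] grip 0.20118522729154717
(np.float64(0.048867444547523224), np.float64(0.04719428878549257), np.float64(-0.1806993768804652)) [ 0.1155  0.362  -0.0659] [ 0.4611 -0.0415  0.1248] [-0.4402 -0.0465  0.4842  2.085   0.0237  1.0945  1.6893]
```

Emit:
move_arm(
  deltas=[
    {"linear": [0,0,0],"turn": [0,0,0],"claw": 0.7},
    {"linear": [0,0,0],"turn": [0,0,0],"claw": 0.7},
    {"linear": [0,0,-0.13],"turn": [0,0,0],"claw": 0.7},
    {"linear": [0,0,0],"turn": [0,0,0],"claw": 0.7},
    {"linear": [0,0,0],"turn": [0,0,0],"claw": 0.9},
    {"linear": [0,0,0],"turn": [0,0,0],"claw": 0.9},
    {"linear": [0,0,0],"turn": [0,0,0],"claw": 0.9},
    {"linear": [0,0,0],"turn": [0,0,0],"claw": 0.9},
    {"linear": [0,0,0],"turn": [0,0,0],"claw": 0.9},
  ],
  grip_force=25,
)

```text
time: 26.65
position: [0.4425, -0.048, 0.1379]
tool_rot: [0.137, -3.138, 0.001]
ft_force: [1.0, -3.1, -1.1]
grip_width: 0.197
```

Run:
```python
from look import *
from crank import *
s,M=stt();print(cur(s['position']),np.array(s['torque']))
a=2*np.pi+.04
for i in range(18):
    d=M.T@(grip(a+.3)-grip(a))/.03;a+=.3;print(round(a,3),np.round(d,2))
```

```text
t 26.65 pos [ 0.4425 -0.048   0.1379] yhead 94.99 zax [-0.0004 -0.0009 -1.    ] F [ 0.9869 -3.0901 -1.0801] grip 0.19694474184084318
(np.float64(0.024201542448350523), np.float64(0.04887842228404645), np.float64(-0.18228264520891177)) [-0.782   0.0503 -0.0164]
6.623 [-0.03 -0.44  0.09]
6.923 [-0.03 -0.4   0.21]
7.223 [-0.03 -0.32  0.32]
7.523 [-0.03 -0.21  0.4 ]
7.823 [-0.03 -0.08  0.44]
8.123 [-0.03  0.05  0.45]
8.423 [-0.03  0.18  0.41]
8.723 [-0.03  0.3   0.34]
9.023 [-0.03  0.38  0.23]
9.323 [-0.03  0.43  0.11]
9.623 [-0.03  0.45 -0.02]
9.923 [-0.03  0.42 -0.15]
10.223 [-0.03  0.36 -0.27]
10.523 [-0.03  0.26 -0.36]
10.823 [-0.03  0.14 -0.43]
11.123 [-0.03  0.01 -0.45]
11.423 [-0.03 -0.12 -0.43]
11.723 [-0.03 -0.25 -0.38]
```

Emit:
move_arm(
  deltas=[
    {"linear": [-0.06,-0.44,0.09],"turn": [0,0,0],"claw": 0.9},
    {"linear": [-0.04,-0.4,0.21],"turn": [0,0,0],"claw": 0.9},
    {"linear": [-0.03,-0.32,0.32],"turn": [0,0,0],"claw": 0.9},
    {"linear": [-0.03,-0.21,0.4],"turn": [0,0,0],"claw": 0.9},
    {"linear": [-0.03,-0.08,0.44],"turn": [0,0,0],"claw": 0.9},
    {"linear": [-0.03,0.05,0.44],"turn": [0,0,0],"claw": 0.9},
    {"linear": [-0.03,0.18,0.4],"turn": [0,0,0],"claw": 0.9},
    {"linear": [-0.03,0.3,0.33],"turn": [0,0,0],"claw": 0.9},
    {"linear": [0,0,0],"turn": [0,0,0],"claw": 0.9},
  ],
)

```text
time: 27.4
position: [0.4519, -0.0726, 0.057]
tool_rot: [0.14, -3.135, -0.0]
ft_force: [-0.9, -1.8, -8.5]
grip_width: 0.2
```

Run:
```python
from look import *
from crank import *
s,M=stt();print(cur(np.array(s['position'])-[0,0,.0045]),np.array(s['torque']),inv(V,grip(8.7)) if 0 else '')
```

```text
t 27.4 pos [ 0.4519 -0.0726  0.057 ] yhead 95.1 zax [-0.0036 -0.0001 -1.    ] F [-0.8771 -1.8093 -8.4778] grip 0.19976748023390292
(np.float64(2.5127759289844698), np.float64(0.0450755930189801), np.float64(-0.1750698029843633)) [-0.3116  0.201  -0.0711]
```

Emit:
move_arm(
  deltas=[
    {"linear": [-0.03,0.4,0.19],"turn": [0,0,0],"claw": 0.9},
    {"linear": [-0.03,0.44,0.07],"turn": [0,0,0],"claw": 0.9},
    {"linear": [-0.03,0.45,-0.06],"turn": [0,0,0],"claw": 0.9},
    {"linear": [-0.03,0.41,-0.18],"turn": [0,0,0],"claw": 0.9},
    {"linear": [-0.03,0.33,-0.3],"turn": [0,0,0],"claw": 0.9},
    {"linear": [0,0,0],"turn": [0,0,0],"claw": 0.9},
  ],
)

```text
time: 27.9
position: [0.4508, -0.0092, 0.0675]
tool_rot: [0.143, -3.134, -0.005]
ft_force: [-5.2, 6.1, -1.6]
grip_width: 0.195
```

Run:
```python
from look import *
from crank import *
s,M=stt();print(cur(np.array(s['position'])-[0,0,.0045]),np.array(s['torque']))
```

```text
t 27.9 pos [ 0.4508 -0.0092  0.0675] yhead 95.23 zax [-0.0041  0.0028 -1.    ] F [-5.1643  6.1449 -1.5632] grip 0.19462229139069676
(np.float64(4.096865065423899), np.float64(0.04500102173248136), np.float64(-0.1706701181677109)) [1.4756 1.1108 0.106 ]
```

Emit:
move_arm(
  deltas=[
    {"linear": [-0.03,0.18,-0.33],"turn": [0,0,0],"claw": 0.9},
    {"linear": [-0.03,0.09,-0.36],"turn": [0,0,0],"claw": 0.9},
    {"linear": [-0.03,0,-0.37],"turn": [0,0,0],"claw": 0.9},
    {"linear": [0,0,0],"turn": [0,0,0],"claw": 0.9},
  ],
)

```text
time: 28.23
position: [0.4524, -0.0017, 0.1003]
tool_rot: [0.14, -3.134, -0.006]
ft_force: [-8.4, 6.5, 3.0]
grip_width: 0.201
```

Run:
```python
from look import *
from crank import *
s,M=stt();print(cur(np.array(s['position'])-[0,0,.0045]),np.array(s['torque']))
```

```text
t 28.23 pos [ 0.4524 -0.0017  0.1003] yhead 95.11 zax [-0.005   0.0039 -1.    ] F [-8.4081  6.5499  2.9605] grip 0.2005695870029776
(np.float64(4.865612485981382), np.float64(0.044583901437117185), np.float64(-0.16845483350831658)) [1.3795 1.8367 0.0433]
```

Emit:
move_arm(
  deltas=[
    {"linear": [0,-0.12,-0.36],"turn": [0,0,0],"claw": 0.9},
    {"linear": [0,0,0],"turn": [0,0,0],"claw": 0.9},
    {"linear": [0,0,0],"turn": [0,0,0],"claw": 0.9},
  ],
)

```text
time: 28.48
position: [0.4533, -0.005, 0.111]
tool_rot: [0.14, -3.135, -0.008]
ft_force: [-8.0, 6.4, 3.2]
grip_width: 0.193
```

Run:
```python
from look import *
from crank import *
s,M=stt();print(cur(np.array(s['position'])-[0,0,.0045]),np.array(s['torque']))
```

```text
t 28.48 pos [ 0.4533 -0.005   0.111 ] yhead 95.1 zax [-0.0035  0.0048 -1.    ] F [-7.9726  6.3912  3.1587] grip 0.1925667330421904
(np.float64(5.117746947410703), np.float64(0.04431096382738578), np.float64(-0.16782268981588855)) [1.4652 1.6344 0.0405]
```

Emit:
move_arm(
  deltas=[
    {"linear": [0,-0.19,-0.32],"turn": [0,0,0],"claw": 0.9},
    {"linear": [0,0,0],"turn": [0,0,0],"claw": 0.9},
    {"linear": [0,0,0],"turn": [0,0,0],"claw": 0.9},
  ],
)

```text
time: 28.73
position: [0.4545, -0.011, 0.1209]
tool_rot: [0.139, -3.137, -0.007]
ft_force: [-6.6, 5.4, 4.4]
grip_width: 0.196
```

Run:
```python
from look import *
from crank import *
s,M=stt();print(cur(np.array(s['position'])-[0,0,.0045]),np.array(s['torque']))
```

```text
t 28.73 pos [ 0.4545 -0.011   0.1209] yhead 95.09 zax [-0.0019  0.0045 -1.    ] F [-6.6093  5.4336  4.38  ] grip 0.19606189226976814
(np.float64(5.382177118092337), np.float64(0.04417450905362115), np.float64(-0.16713520200745977)) [1.2794 1.4347 0.0649]
```

Emit:
move_arm(
  deltas=[
    {"linear": [0,0,0],"turn": [0,0,0],"claw": 0.6},
    {"linear": [0,0,0],"turn": [0,0,0],"claw": 0.5},
    {"linear": [0,0,0],"turn": [0,0,0],"claw": 0.4},
    {"linear": [0,0,0],"turn": [0,0,0],"claw": 0.4},
    {"linear": [0,0,0],"turn": [0,0,0],"claw": 0.4},
    {"linear": [0,0,0],"turn": [0,0,0],"claw": 0.4},
    {"linear": [0,0,-0.5],"turn": [0,0,0],"claw": 0.4},
    {"linear": [0,0,-0.8],"turn": [0,0,0],"claw": 0.4},
    {"linear": [0,0,-0.8],"turn": [0,0,0],"claw": 0.4},
    {"linear": [0,0,-0.8],"turn": [0,0,0],"claw": 0.4},
    {"linear": [0,0,-0.8],"turn": [0,0,0],"claw": 0.4},
    {"linear": [0,0,-0.5],"turn": [0,0,0],"claw": 0.4},
    {"linear": [0,0,0],"turn": [0,0,0],"claw": 0.4},
    {"linear": [0,0,0],"turn": [0,0,0],"claw": 0.4},
  ],
)

```text
time: 29.9
position: [0.4559, -0.0141, 0.2463]
tool_rot: [-0.137, 3.137, 0.001]
ft_force: [-0.7, 0.7, -0.4]
grip_width: 0.598
```

Run:
```python
from look import *
stt()
im=[]
for n,(x,y) in [('scene',(195,155)),('side',(215,140))]:
    r=cams.get_image(n)['image'][:,:,::-1];im.append(cv2.resize(r[y:y+115,x:x+105],(400,438),interpolation=cv2.INTER_CUBIC))
cv2.imwrite('pics/m8.png',cv2.convertScaleAbs(np.hstack(im),alpha=1.5))
```

```text
t 29.9 pos [ 0.4559 -0.0141  0.2463] yhead 95.0 zax [ 0.0018  0.0005 -1.    ] F [-0.736   0.6861 -0.443 ] grip 0.5984948136103062
```

View pics/m8.png

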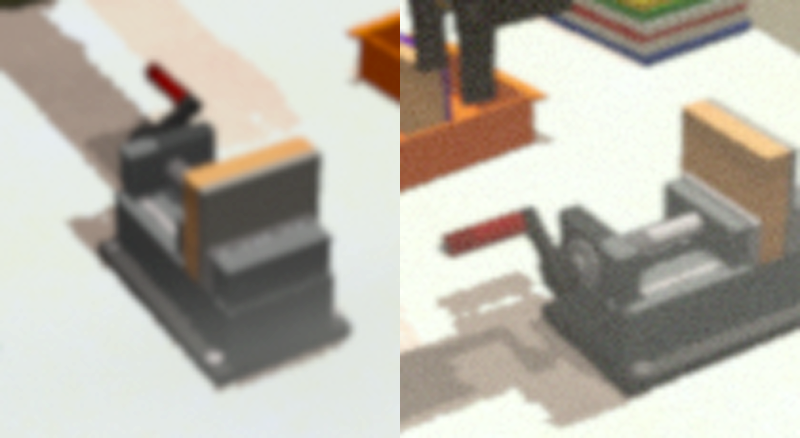

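Run:
```python
from fit import *
from crank import *
obs=[('scene',-.029,(234.9,172.9)),('scene',.029,(244.4,181.3)),('side',-.029,(227.3,204.3)),('side',.029,(247.3,198.5))]
f=lambda a:np.concatenate([(proj(n,grip(a[0],-o))-uv)[0] for n,o,uv in obs])
r=least_squares(f,[11.6]);print(r.x,r.cost,f(r.x))
# blank top: scene & side
V=V
s=.2625
for n,(x0,y0),uv in [('scene',(195,155),(188,183)),('scene',(195,155),(303,138)),('scene',(195,155),(190,193)),('scene',(195,155),(322,150)),('side',(215,140),(283,103)),('side',(215,140),(373,157)),('side',(215,140),(394,147))]:
    print(n,inv(V,ray(n,(x0+uv[0]*s,y0+uv[1]*s),.147)))
```

```text
[11.53842834] 1.0288861054383034 [ 0.05327344  0.63335991 -0.39757582  0.49677601 -0.13673613 -0.33502709
 -0.6425096  -0.83974874]
scene [ 0.03807854 -0.0497369 ]
scene [0.0297873  0.05240043]
scene [ 0.04955695 -0.0546873 ]
scene [0.05026538 0.05554916]
side [0.02936953 0.0537734 ]
side [ 0.03057142 -0.04939144]
side [ 0.05173924 -0.04587671]
```

```bash
python3 -c "
from bench import ctrl
print(ctrl.close_job())"
```

```text
the job is handed in; nothing more can be done
None
```

The purple block is standing in the free half of the drawer, and the grey blank is clamped in the vise. I handed the job in at about 30 s of the 72 s allowed, and no verdict was reported.

- **Purple block:** I lifted it out of the vise and let it go upright on the drawer floor. The side picture after release shows it standing there, with the green block where it was.
- **Blank:** I stood it on the vise bed about midway along the jaws, let go of it, and backed the fingers off. A picture before cranking shows it upright. In the last pictures its top lies between about x = 29 and 51 mm in the vise frame and is centred along the jaws to within a few millimetres.
- **Crank:** I turned it clockwise from 2.26 rad to about 11.6 rad. The last pictures give 11.54 and the arm's position gives 11.67. Contact with the blank was expected at 10.47, so it is about 1.1 to 1.2 rad past contact. By the given spring rate that is about 46 to 51 N on the blank. I did not measure the clamping force directly.
- **Check that disagreed:** On the first pass through the bottom of the turn the wrist read about 16 N. The gripper was either set a little low or its body brushed the crank hub. I took a higher grip at the top of the turn, and forces on the second pass stayed near 11 N or less.
- **Not checked again:** I did not look at the bottle, the jar or the whole drawer again at the end. The moves after lifting the blank did not go near them.

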